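# Pack the specimen carrier and fasten its hasps

### The arm

A 6-joint arm with a two-finger parallel gripper is mounted at the origin on the work surface; the furniture and walls round the work are solid. World frame = base frame: x ahead of the robot, y to its left, z up, the work surface at z = 0. Lengths are in mm, angles in rad, forces in N, time in s.
With the tool pointing down it reaches from about 350 to 775 mm from the base axis. Payload 7.3 kg.
Tool frame: the origin (TCP) lies on the front face of the gripper's body, between the roots of the fingers; the fingertips stand 66 mm ahead of it and the grasp point (between the pads) lies 47 mm ahead of it (bot.tip_extent is the distance from the TCP to the fingertips, in mm); z points along the fingers, y is the line along which they close (so a half turn about z gives the same grasp; the last joint's range is limited). The gripper opens to 92 mm and grips with 3 to 60 N. Pads are 19 mm wide; open, the fingers measure 130 mm over their backs; the gripper's body (75 mm by 190 mm) begins 47 mm behind the grasp point.
Start: joints at [0.989, 0.342, 1.524, -0, 1.275, -0.146], TCP at [221.607, 475.951, 292.241] pointing down, gripper open.
Joint ranges: [-2.53, 2.53], [-0.77, 2.02], [0.04, 2.7], [-1, 4.14], [0.28, 2.66], [-3.11, 3.11]. Speed limits (rad/s): [2.57, 2.57, 3.14, 3.14, 3.14, 3.14].

### API

Orientations are given as [roll, pitch, yaw] about the fixed x, y, z axes, in that order (R = Rz(yaw) Ry(pitch) Rx(roll)).
In Python, from plant import readout, viewer, order, bot gives the robot as it stands.
- The arm moves only by the shell command python3 -m creep 'ROWS'. ROWS is text: rows parted by semicolons, each of 7 numbers parted by spaces: the shift along the world's x, y, z in m, then the turn, a rotation vector about the world's x, y, z in rad, then the opening in per cent of the stroke, from 0 (shut) to 100 (fully open). A call has 1 to 8 rows; each row shifts and turns the commanded pose from where the row before left it; what a row does not reach is not made up. A row lasts 1/12 s, in which the tool goes at most 41.7 mm and 7.16 degrees, less where a joint would pass 70% of its speed; a pose out of reach is approached as far as the arm can. A call is refused whole if a number of a shift passes 0.0417 or a number of a turn 0.125, either way. A call with a gripper value outside its range is refused whole. The fingers move at their own pace and stop on an object; the grip force is fixed at half the most. Time passes only in rows, so rows that do not move let the fingers close. It gives the time, the measured TCP pose, the force, the opening and the grip force at its end, in the units of the state.
- readout.get_obs(): the state, without advancing time (a new reading comes with each control period).
- viewer.capture(name): name is "scene" or "top" or "wrist"; returns the picture (480x640x3 uint8, red, green, blue); there is no depth.
- viewer.camera_info(name): a dict with "fx", "fy", "cx", "cy" (pixels), "origin" and "rotation" of the camera in the world. Camera axes: x right, y up, looking along -z (the intrinsics and any distortion apply to the point x, -y, -z); pixel columns grow to the right and rows downward; lengths in mm; the calibration is good to about 2 mm. A picture is of the moment at which its call begins: read the wrist's pose just before it. camera_info takes no time and is no camera call; for the wrist camera it gives the pose at the moment of the call.
- order.close_job(): hands the job in; it is judged then, once.
The state is a dict: "time": time; "joint_positions": joint angles; "dq": joint speeds; "tau": joint torques, N m; "tool_pos": TCP position; "tcp_rot": TCP orientation; "contact_force": force on the tool from outside, world axes, zero at the start; "moment": the same for the moment, N m; "grip_width": finger opening in mm; "finger_force": force on a finger pad.
Only numpy, scipy, OpenCV 4.12 (cv2) and the standard library are available. Lean on these libraries where they do the work, as an engineer would, in place of code of your own. Each camera call takes 0.05 s, during which the arm holds its last target. There are 200 camera calls.

### The job

Pack the sealed, yellow-lidded specimen cups that stand on the table into the blue carrier case for collection: swing both hasps well down off the lid's catches, open the lid fully so that it stays open by itself, and stand every cup upright on the floor of a bay of its own. Then close the lid until the two halves meet edge to edge and swing both hasps back up fully over their catches. Do not move the lid while a hasp is up, and leave the timer, the marker and the test cassette where they are.

Things in the scene. Friction and masses are not known exactly. Their poses are not given: they have to be found in the camera images.
- case: Lower half of a blue clamshell carrier case, fixed to the table for the job; 140 mm (its x) by 270 mm (its y), walls 36 mm high. Origin: centre of its underside, on the table. Its x axis points from the front (hasps, pull tab; the robot's side) to the rear (lid hinge), y to the left along the length, z up. Inside: a 5 mm floor with black foam strips whose tops are at 30 mm; they leave three bays in a row along y, each 86 mm (x) by 76 mm (y). Closed, the lid's top is at 77 mm.
- bay_1 (a point): Centre of the floor of the right-hand bay, at (0, -84, 5) mm in the case's frame. A cup's underside goes here.
- bay_2 (a point): Centre of the floor of the middle bay, at (0, 0, 5) mm in the case's frame.
- bay_3 (a point): Centre of the floor of the left-hand bay, at (0, 84, 5) mm in the case's frame.
- lid_hinge (a point): Middle of the lid's hinge line, at the rear rim of the lower half: (70, 0, 36) mm in the case's frame. The hinge line runs along the case's y.
- lid (a joint): Angle of the lid (the upper half, 41 mm high, 0.35 kg): 0 closed edge to edge, grows as its front is lifted; stop at 1.8 rad, leaning back a little, where it stays by its weight. Let go below about 0.9 rad it falls slowly shut, above about 1.55 rad it falls back open, and between it stays.
- lid_tab (a point): Grip point in the black ribbed pull tab at the middle of the lid's front: a flat tab 30 mm wide (along the case's y), 8 mm thick, which stands 40 mm out of the lid's front face; this point is 26 mm out from that face and moves with the lid. Closed it is at (-96, 0, 54) mm in the case's frame, 167 mm from the hinge line; with the lid open the tab points up. Pinched by its two side edges (along the case's y), it can turn between the pads as the lid swings.
- hasp_left (a joint): Angle of the left hasp: 0 upright against the lid's front, its slot over the catch (fastened); grows as its top is swung towards the robot and down; 1.57 is level, stop at 1.6 rad. Stiff enough to stay wherever it is left (about 1 N at its tab).
- hasp_left_tab (a point): Grip point in the orange tab of the left hasp, 66 mm from the hasp's hinge line, moves with the hasp; the tab is 24 mm wide (along the case's y), 7 mm thick and reaches 11 mm beyond this point. Upright it is at (-76, 85, 98) mm in the case's frame, 21 mm above the lid's top; level it is 32 mm above the table. Pinched by its two side edges it can turn between the pads.
- hasp_left_hinge (a point): Middle of the left hasp's hinge line (along the case's y), at (-76, 85, 32) mm in the case's frame.
- hasp_right (a joint): Angle of the right hasp, as for the left one.
- hasp_right_tab (a point): Grip point in the orange tab of the right hasp, as for the left one; upright at (-76, -85, 98) mm in the case's frame.
- hasp_right_hinge (a point): Middle of the right hasp's hinge line, at (-76, -85, 32) mm in the case's frame.
- timer_mid (a point): Bystander: pale countdown timer lying face up, 66 x 66 x 18 mm; point at its centre, 9 mm up. Not to be moved.
- marker_mid (a point): Bystander: white marker pen with a black cap lying on the table, 152 mm long, 18 mm high; point at its middle. Not to be moved.
- cassette_x_mid (a point): Bystander: flat white test cassette, 31 x 100 x 5 mm; point at its centre. Not to be moved.
- cup_a_mid (a point): Centre (half-way up, 31 mm above its underside) of a sealed specimen cup: clear round body 60 mm across, 62 mm high in all, with a yellow screw lid 68 mm across on the top 17 mm (14 to 31 mm above this point). Under 0.1 kg, most of it in the lowest third. z points up out of the lid. Stands on the table at the start; absent in some starts. The same as the other cups, any bay will do.
- cup_b_mid (a point): Centre (half-way up, 31 mm above its underside) of a sealed specimen cup: clear round body 60 mm across, 62 mm high in all, with a yellow screw lid 68 mm across on the top 17 mm (14 to 31 mm above this point). Under 0.1 kg, most of it in the lowest third. z points up out of the lid. Stands on the table at the start; absent in some starts. The same as the other cups, any bay will do.
- cup_c_mid (a point): Centre (half-way up, 31 mm above its underside) of a sealed specimen cup: clear round body 60 mm across, 62 mm high in all, with a yellow screw lid 68 mm across on the top 17 mm (14 to 31 mm above this point). Under 0.1 kg, most of it in the lowest third. z points up out of the lid. Stands on the table at the start; absent in some starts. The same as the other cups, any bay will do.
Not all that is in view belongs to the job. What is shaped like the part that bears cup_b_mid but black or pink is not meant.

How it is judged (in metres and radians):
On the way, in this order (a step that is already met when the one before it is completed fails the run):
1. both hasps are swung off their catches (over 1.1 rad), the lid still shut (value of joint each of hasp_left, hasp_right above 1.1 rad and value of joint lid below 0.1 rad), for 0.2 s.
2. the lid is open (over 1.5 rad) (value of joint lid above 1.5 rad), for 0.2 s.
3. every cup present stands upright on a bay's floor, the lid still open (x of cup_a_mid in the frame of case between -0.03 and 0.03 m and y of cup_a_mid in the frame of case between -0.105 and 0.105 m and z of cup_a_mid in the frame of case between 0.028 and 0.043 m and angle between each of cup_a_mid, cup_b_mid, cup_c_mid's own z axis and vertical below 0.15 rad and x of cup_b_mid in the frame of case between -0.03 and 0.03 m and y of cup_b_mid in the frame of case between -0.105 and 0.105 m and z of cup_b_mid in the frame of case between 0.028 and 0.043 m and x of cup_c_mid in the frame of case between -0.03 and 0.03 m and y of cup_c_mid in the frame of case between -0.105 and 0.105 m and z of cup_c_mid in the frame of case between 0.028 and 0.043 m and value of joint lid above 1.2 rad), for 0.2 s.
4. the lid is shut, edge to edge (under 0.03 rad), over the packed cups, hasps still off (over 0.7 rad) (x of cup_a_mid in the frame of case between -0.03 and 0.03 m and y of cup_a_mid in the frame of case between -0.105 and 0.105 m and z of cup_a_mid in the frame of case between 0.028 and 0.043 m and angle between each of cup_a_mid, cup_b_mid, cup_c_mid's own z axis and vertical below 0.15 rad and x of cup_b_mid in the frame of case between -0.03 and 0.03 m and y of cup_b_mid in the frame of case between -0.105 and 0.105 m and z of cup_b_mid in the frame of case between 0.028 and 0.043 m and x of cup_c_mid in the frame of case between -0.03 and 0.03 m and y of cup_c_mid in the frame of case between -0.105 and 0.105 m and z of cup_c_mid in the frame of case between 0.028 and 0.043 m and value of joint lid below 0.03 rad and value of joint each of hasp_left, hasp_right above 0.7 rad), for 0.2 s.
At the end, for the whole second after the job is handed in: Every cup present stands at rest in a bay (centre within 30 mm of the row's line and 105 mm of the middle along it, underside on the floor, tilt under 0.15 rad), the lid is shut (under 0.03 rad) and both hasps are over their catches (under 0.13 rad) (x of cup_a_mid in the frame of case between -0.03 and 0.03 m and y of cup_a_mid in the frame of case between -0.105 and 0.105 m and z of cup_a_mid in the frame of case between 0.028 and 0.043 m and angle between each of cup_a_mid, cup_b_mid, cup_c_mid's own z axis and vertical below 0.15 rad and x of cup_b_mid in the frame of case between -0.03 and 0.03 m and y of cup_b_mid in the frame of case between -0.105 and 0.105 m and z of cup_b_mid in the frame of case between 0.028 and 0.043 m and x of cup_c_mid in the frame of case between -0.03 and 0.03 m and y of cup_c_mid in the frame of case between -0.105 and 0.105 m and z of cup_c_mid in the frame of case between 0.028 and 0.043 m and value of joint lid below 0.03 rad and value of joint each of hasp_left, hasp_right below 0.13 rad and linear speed of each of cup_a, cup_b, cup_c below 0.02 m/s); the robot touches nothing.
It fails at once if the lid is lifted more than 0.15 rad while a hasp is up over it (under 0.7 rad) (value of joint lid above 0.15 rad and value of joint any of hasp_left, hasp_right below 0.7 rad).
It fails at once if the timer is moved more than 30 mm (distance of timer_mid from where it was at the start of the episode above 0.03 m).
It fails at once if the marker is moved more than 30 mm (distance of marker_mid from where it was at the start of the episode above 0.03 m).
It fails at once if the test cassette is moved more than 30 mm (distance of cassette_x_mid from where it was at the start of the episode above 0.03 m).
Of cup_a, cup_b, cup_c only 2 to 3 are there at a start; the rules pass over those that are not, and their reading is None.
At some moment in a run one of cup_a, cup_b, cup_c may be knocked a few centimetres aside while the robot is not near it.
It also fails if it takes over 210 s, if anything falls off the work surface, if the arm or the gripper's body presses on something with over 40 N, if the wrist force passes 120 N, or if a joint passes its speed limit or range.

## Working session

There is one attempt and no reset: what is moved stays moved. The work goes in short steps, Python scripts to look and compute and a shell command to move; the robot and the scene stay as the last step left them, time stands still between calls to the robot, and variables do not carry over. Pictures are saved under pics/ and viewed, at most 14 in all, crops included, and the job is handed in when it is done.

```bash
mkdir -p pics; ls; python3 - <<'E'
from plant import readout, viewer
import cv2
for n in("scene","top"):
    im=viewer.capture(n); cv2.imwrite(f"pics/{n}0.png",im[:,:,::-1]); i=viewer.camera_info(n); print(n,i)
print(readout.get_obs())
E
```

```text
pics
scene {'fx': 549.0616534939637, 'fy': 549.0616534939637, 'cx': 324.3611226216654, 'cy': 236.67691331409767, 'origin': array([  74.37453959, -904.38371879,  943.56579995]), 'rotation': array([ 0.86121239,  0.00116245, -0.55652657])}
top {'fx': 578.6031461252568, 'fy': 578.6031461252568, 'cx': 317.36491266151387, 'cy': 232.50660554629155, 'origin': array([ 341.55709545,  -95.59341803, 1777.41692567]), 'rotation': array([ 1.42184835e-01, -9.86719435e-04, -1.54739084e+00])}
{'time': 0.1, 'joint_positions': array([ 9.89025468e-01,  3.42651618e-01,  1.52491206e+00,  5.46894394e-06,
        1.27541132e+00, -1.46004230e-01]), 'dq': array([-0.00223664, -0.00012856, -0.00244059, -0.00086405, -0.00206618,
       -0.00048354]), 'tau': array([ 1.41261360e-03, -4.32003093e+01, -2.44696891e+01,  7.18679396e-02,
        5.25223883e-02, -7.74030696e-05]), 'tool_pos': array([221.43448345, 475.71564722, 291.61843548]), 'tcp_rot': array([-3.14022577e+00, -2.06286609e-04,  2.70582429e+00]), 'contact_force': array([-0.13600533,  0.6022387 , -0.59663972]), 'moment': array([0.05116047, 0.00260874, 0.0402904 ]), 'finger_force': 0.0, 'grip_width': 92.00642928302167}
```

View pics/scene0.png

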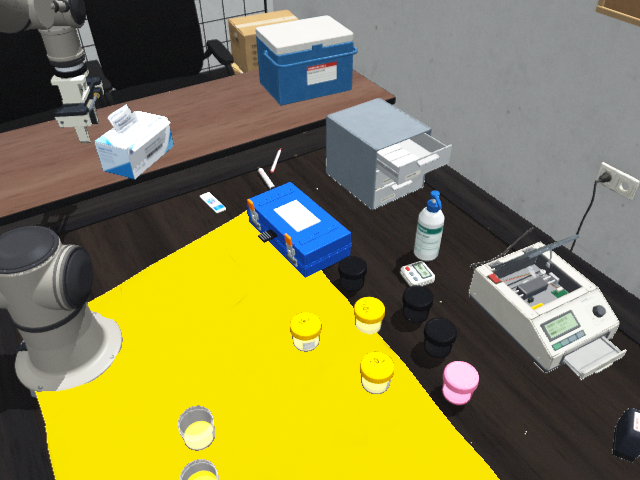

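View pics/top0.png

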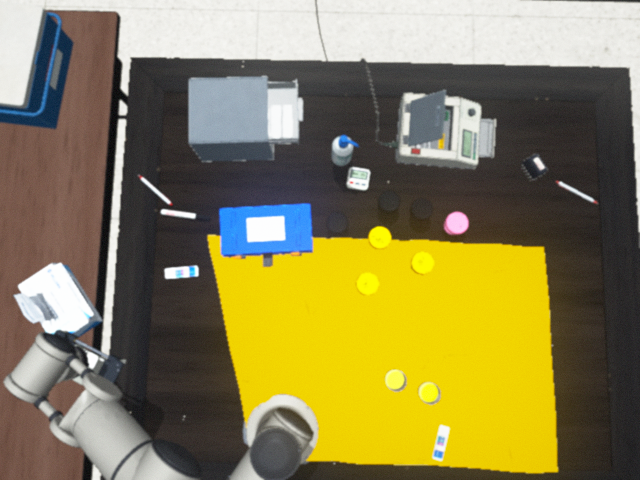

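The yellow-lidded cups are at top pixels (379,238), (423,263) and (368,284). These could be mistaken for them:
- black cups at (337,223), (389,201), (422,208)
- a pink cup at (456,223)
- lidless cups with yellow contents at (395,380), (428,393)

The closed case is at (266,229) with its pull tab at (267,260). I'll check this choice in one close crop.

```bash
cat > h.py <<'E'
import numpy as np, cv2
from scipy.spatial.transform import Rotation as R
from plant import readout, viewer
def cam(n):
    i=viewer.camera_info(n); return i, R.from_euler('xyz',i['rotation']).as_matrix(), np.array(i['origin'])
def pix2z(n,u,v,z,c=None):
    i,M,o=c or cam(n); d=M@np.array([(u-i['cx'])/i['fx'],-(v-i['cy'])/i['fy'],-1]); return o+d*(z-o[2])/d[2]
def proj(n,p,c=None):
    i,M,o=c or cam(n); q=(np.atleast_2d(p)-o)@M; return np.c_[i['cx']-i['fx']*q[:,0]/q[:,2], i['cy']+i['fy']*q[:,1]/q[:,2]]
def snap(n,f):
    c=cam(n); im=viewer.capture(n)[:,:,::-1].copy(); cv2.imwrite(f'pics/{f}.png',im); return im,c
def st():
    o=readout.get_obs(); print(round(o['time'],2),o['tool_pos'].round(1),o['tcp_rot'].round(3),'F',o['contact_force'].round(1),'w',round(o['grip_width'],1),round(o['finger_force'],1)); return o
E
python3 - <<'E'
from h import *
im=cv2.imread('pics/top0.png')
for u,v in[(379,238),(423,263),(368,284),(337,223),(389,201)]: print((u,v),pix2z('top',u,v,62).round(0))
for u,v in[(306,324),(369,309),(377,365)]: print((u,v),pix2z('scene',u,v,62).round(0))
hsv=cv2.cvtColor(im,cv2.COLOR_BGR2HSV)
m=cv2.inRange(hsv,(105,150,90),(125,255,255)); m[:190]=0;m[270:]=0;m[:,:200]=0;m[:,330:]=0
r=cv2.minAreaRect(cv2.findNonZero(m)); b=cv2.boxPoints(r); print(r,b)
for p in b: print(p,pix2z('top',*p,77).round(0))
a=cv2.resize(im[190:310,200:440],(800,400),interpolation=2); cv2.imwrite('pics/c1.png',a)
E
```

```text
(379, 238) [ 575. -276.   62.]
(423, 263) [ 503. -408.   62.]
(368, 284) [ 437. -245.   62.]
(337, 223) [ 617. -150.   62.]
(389, 201) [ 688. -305.   62.]
(306, 324) [ 436. -249.   62.]
(369, 309) [ 571. -284.   62.]
(377, 365) [ 501. -410.   62.]
((265.4450988769531, 228.7147216796875), (48.515480041503906, 92.76880645751953), 86.69812774658203) [[217.74052 207.16884]
 [310.35535 201.82567]
 [313.14966 250.2606 ]
 [220.53485 255.60378]]
[217.74052 207.16884] [654. 208.  77.]
[310.35535 201.82567] [677. -68.  77.]
[313.14966 250.2606 ] [532. -80.  77.]
[220.53485 255.60378] [509. 193.  77.]
```

View pics/c1.png

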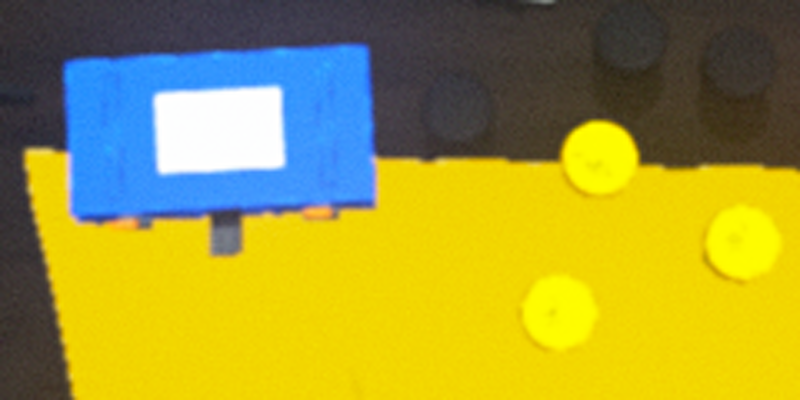

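The crop shows three opaque yellow lids, at crop pixels (600,157), (742,242) and (559,312). The case's orange hasps are at (125,222) and (320,212), and its tab is at (227,235). I'll move to the front of the case and look with the wrist camera.

```bash
python3 -m creep '.018 -.035 .003 0 0 .044 60;.018 -.035 .003 0 0 .044 60;.018 -.035 .003 0 0 .044 60;.018 -.035 .003 0 0 .044 60;.018 -.035 .003 0 0 .044 60;.018 -.035 .003 0 0 .044 60;.018 -.035 .003 0 0 .044 60;.018 -.035 .003 0 0 .044 60'; python3 -m creep '.018 -.035 .003 0 0 .044 60;.018 -.035 .003 0 0 .044 60;.018 -.035 .003 0 0 .044 60;.018 -.035 .003 0 0 .044 60;0 0 0 0 0 0 60;0 0 0 0 0 0 60'
python3 - <<'E'
from h import *
st(); im,c=snap('wrist','w1'); print(c[0])
E
```

```text
time: 0.77
tool_pos: [365.8, 194.1, 316.3]
tcp_rot: [3.142, -0.0, 3.06]
contact_force: [1.3, 0.2, -0.2]
grip_width: 55.3
finger_force: 0.0
time: 1.27
tool_pos: [438.1, 54.3, 327.8]
tcp_rot: [3.141, -0.001, -3.054]
contact_force: [-0.8, -0.0, -0.6]
grip_width: 55.3
finger_force: 0.0
1.27 [438.1  54.3 327.8] [ 3.141e+00 -1.000e-03 -3.054e+00] F [-0.8 -0.  -0.6] w 55.3 0.0
{'fx': 423.27597211484505, 'fy': 423.27597211484505, 'cx': 311.8925211178483, 'cy': 235.92538500745061, 'origin': array([367.56869406,  48.10006339, 420.39739747]), 'rotation': array([-2.64166602e-01, -4.04432178e-05,  1.65900607e+00])}
```

View pics/w1.png

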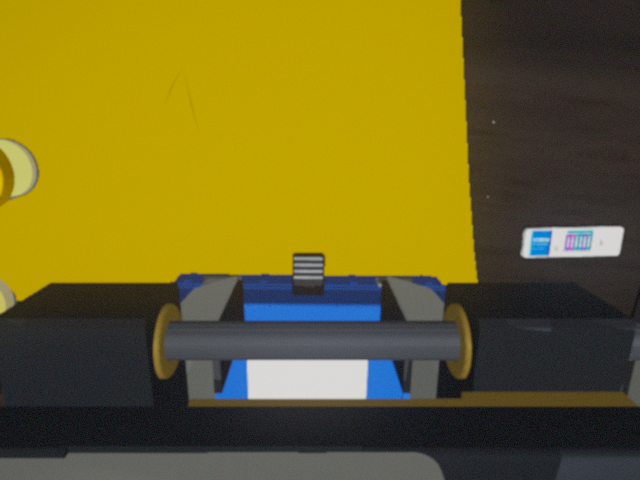

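The wrist view shows the pull tab at (309,267) and the case front at row 275, with the gripper hiding the rest. I'll move forward so that the front and hasps clear the fingers.

```bash
python3 -m creep '.035 0 .01 0 0 0 60;.035 0 .01 0 0 0 60;.035 0 .01 0 0 0 60;.01 0 0 0 0 0 60;0 0 0 0 0 0 60;0 0 0 0 0 0 60'
python3 - <<'E'
from h import *
c=cam('wrist')
st(); im,c=snap('wrist','w2'); np.savez('c2.npz',o=c[2],M=c[1])
cv2.imwrite('pics/w2c.png',cv2.resize(im[60:300,120:500],(800,505),interpolation=2))
E
```

```text
time: 1.82
tool_pos: [551.8, 57.6, 357.3]
tcp_rot: [3.141, -0.002, -3.047]
contact_force: [-0.9, 0.1, -0.1]
grip_width: 54.9
finger_force: 0.0
1.82 [551.8  57.6 357.3] [ 3.141e+00 -2.000e-03 -3.047e+00] F [-0.9  0.1 -0.1] w 54.9 0.0
```

View pics/w2c.png

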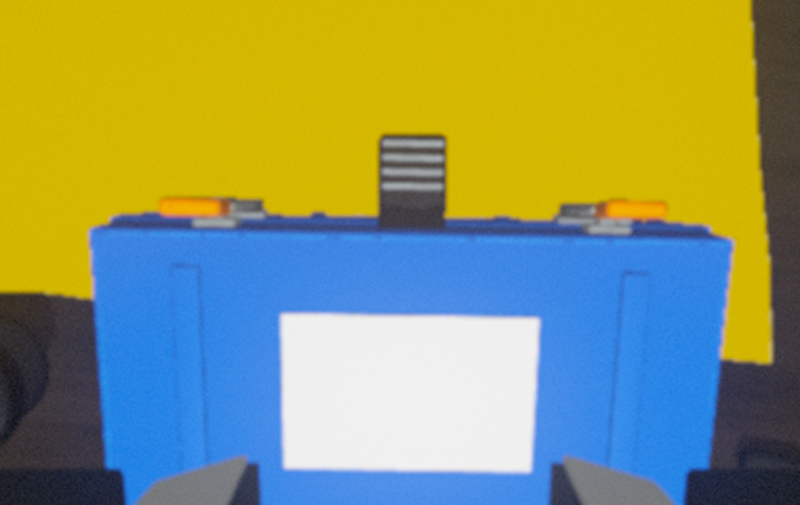

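The crop shows the lid's front top corners at (93,228) and (731,240). The tab end spans 380–446 at row 137, and the orange hasp tabs span 160–228 and 600–667 at row 208.

```bash
python3 - <<'E'
from h import *
from scipy.optimize import least_squares
i=viewer.camera_info('wrist'); d=np.load('c2.npz'); cw=(i,d['M'],d['o']); ct=cam('top')
cr=lambda u,v:(u/2.105+120,v/2.105+60)
# case frame pts -> pixels
W=[((-70,-135,77),cr(93,228)),((-70,135,77),cr(731,240)),((-110,-15,58),cr(380,137)),((-110,15,58),cr(446,137))]
T=[((70,135,77),(219.8,208.6)),((70,-135,77),(310.4,203.8)),((-70,-135,77),(312.5,251.8)),((-70,135,77),(222.5,256))]
def f(p,full=False):
    Rz=R.from_euler('z',p[2]).as_matrix(); g=lambda L:np.array([a for a,_ in L])@Rz.T+[p[0],p[1],0]
    rw=proj('wrist',g(W),cw)-np.array([b for _,b in W]); rt=proj('top',g(T),ct)-np.array([b for _,b in T])
    if full: print(rw.round(1),rt.round(1))
    return np.r_[rw.ravel(),rt.ravel()*1.0]
s=least_squares(f,[593,63,.083]); print(s.x); f(s.x,1)
for q in [(160,208),(228,208),(600,210),(667,210)]: 
    w=pix2z('wrist',*cr(*q),105,cw); print(w, R.from_euler('z',-s.x[2]).apply(w-[s.x[0],s.x[1],0]).round(1))
p=s.x
for n,a in dict(tabL=(-76,85,98),tabR=(-76,-85,98),hL=(-76,85,32),lt=(-96,0,54),h=(70,0,36),b1=(0,-84,5),b2=(0,0,5),b3=(0,84,5)).items(): print(n,(R.from_euler('z',p[2]).apply(a)+[p[0],p[1],0]).round(1))
E
```

```text
[5.92687774e+02 6.33260570e+01 7.50239545e-02]
[[-3.   0.2]
 [ 1.8  0.6]
 [-1.  -1.2]
 [ 1.1 -0.5]] [[-0.6 -0.7]
 [-0.9 -0.5]
 [-0.6 -2. ]
 [-2.  -1.5]]
[518.74456382 -39.10443668 105.        ] [-81.4 -96.6 105. ]
[516.28547987 -13.23304298 105.        ] [-81.9 -70.6 105. ]
[503.57827612 128.43679759 105.        ] [-84.   71.6 105. ]
[501.15316938 153.95092898 105.        ] [-84.5  97.2 105. ]
tabL [510.5 142.4  98. ]
tabR [523.3 -27.1  98. ]
hL [510.5 142.4  32. ]
lt [497.   56.1  54. ]
h [662.5  68.6  36. ]
b1 [599.  -20.4   5. ]
b2 [592.7  63.3   5. ]
b3 [586.4 147.1   5. ]
```

```bash
python3 -m creep '-.011 .021 -.02 0 0 -.003 60;-.011 .021 -.02 0 0 -.003 60;-.011 .021 -.02 0 0 -.003 60;-.011 .021 -.02 0 0 0 60;0 0 -.032 0 0 0 60;0 0 -.032 0 0 0 60;0 0 -.03 0 0 0 60;0 0 -.01 0 0 0 60'; python3 -m creep '0 0 0 0 0 0 60;0 0 0 0 0 0 60' 
python3 - <<'E'
from h import *
st(); im,c=snap('wrist','w3'); cv2.imwrite('pics/w3c.png',np.hstack([cv2.resize(im,(480,360)),cv2.resize(viewer.capture('scene')[170:290,210:370,::-1],(320,240)).repeat(1,0)[:240] if 0 else cv2.resize(viewer.capture('scene')[170:290,210:370,::-1],(320,360))]))
E
```

```text
time: 2.53
tool_pos: [504.9, 140.3, 170.9]
tcp_rot: [-3.141, -0.007, -3.057]
contact_force: [-0.5, -0.3, -0.4]
grip_width: 55.3
finger_force: 0.0
time: 2.7
tool_pos: [508.4, 140.2, 175.2]
tcp_rot: [3.141, 0.0, -3.058]
contact_force: [0.7, -1.0, 1.0]
grip_width: 54.7
finger_force: 0.0
2.7 [508.4 140.2 175.2] [ 3.141  0.    -3.058] F [ 0.7 -1.   1. ] w 54.7 0.0
```

View pics/w3c.png

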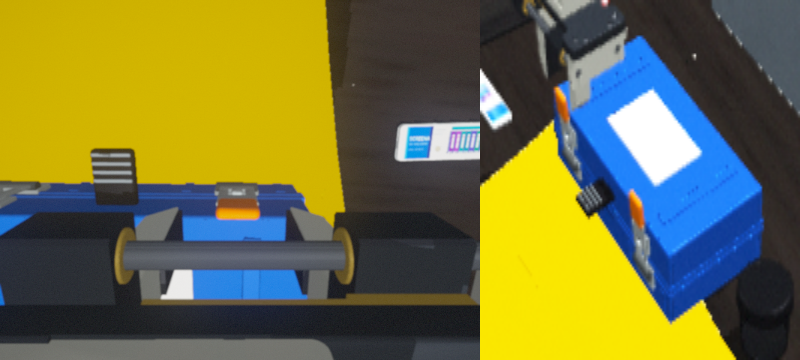

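The orange tab is at (238,212) in the wrist half, centred between the fingers. I'll compute its x and y.

```bash
python3 - <<'E'
from h import *
im=cv2.imread('pics/w3.png'); c=cam('wrist')
m=cv2.inRange(cv2.cvtColor(im,cv2.COLOR_BGR2HSV),(5,170,120),(17,255,255)); m[:240]=0;m[300:]=0;m[:,:260]=0;m[:,:280]=0;m[:,360:]=0
x,y,w,h=cv2.boundingRect(cv2.findNonZero(m)); print(x,y,w,h)
for v in(y,y+h): print([pix2z('wrist',u,v,z,c).round(1) for u,z in((x,109),(x+w,109),(x+w/2,98))])
print(proj('wrist',[(508.4,140.2,109),(508.4,140.2,98),(512,140.2,109),(505,140.2,109)],c).round(0))
E
```

```text
288 266 58 26
[array([495.5, 129.4, 109. ]), array([493.5, 152.4, 109. ]), array([498.3, 141.4,  98. ])]
[array([506.6, 130.2, 109. ]), array([504.6, 153.6, 109. ]), array([510.2, 142.4,  98. ])]
[[312. 298.]
 [312. 288.]
 [312. 306.]
 [313. 290.]]
```

```bash
python3 -m creep '-.005 .001 -.006 0 0 0 60;0 0 -.010 0 0 0 60;0 0 -.010 0 0 0 60;0 0 0 0 0 0 0;0 0 0 0 0 0 0;0 0 0 0 0 0 0;0 0 0 0 0 0 0;0 0 0 0 0 0 0'
```

```text
time: 3.47
tool_pos: [503.9, 141.0, 148.5]
tcp_rot: [3.141, 0.001, -3.059]
contact_force: [-0.3, 5.1, 0.7]
grip_width: 26.6
finger_force: 3.1
```

```bash
python3 -m creep '0 0 0 0 0 0 0;0 0 0 0 0 0 0;0 0 0 0 0 0 0'; python3 -m creep '-.0138 -.0011 -.0014 0 0 0 0;-.0133 -.0011 -.0041 0 0 0 0;-.0121 -.001 -.0066 0 0 0 0;-.0107 -.0009 -.009 0 0 0 0;-.0086 -.0007 -.0108 0 0 0 0;-.0063 -.0005 -.0124 0 0 0 0;-.0037 -.0003 -.0134 0 0 0 0;-.0008 0 -.0069 0 0 0 0'; python3 -m creep '0 0 0 0 0 0 0;0 0 0 0 0 0 0'
```

```text
time: 3.72
tool_pos: [503.8, 141.5, 148.5]
tcp_rot: [3.141, 0.001, -3.058]
contact_force: [-0.4, 5.0, 1.5]
grip_width: 23.5
finger_force: 30.0
time: 4.38
tool_pos: [439.8, 136.5, 85.4]
tcp_rot: [3.14, 0.015, -3.059]
contact_force: [3.4, 6.7, 42.1]
grip_width: 23.4
finger_force: 30.0
time: 4.55
tool_pos: [439.6, 136.4, 85.9]
tcp_rot: [3.14, 0.014, -3.059]
contact_force: [10.1, 8.3, 5.7]
grip_width: 23.7
finger_force: 30.0
```

```bash
python3 -m creep '0 0 0 0 0 0 60;0 0 0 0 0 0 60;0 0 0 0 0 0 60;0 0 .035 0 0 0 60;0 0 .035 0 0 0 60;0 0 .036 0 0 0 60;.0165 -.0325 0 0 0 0 60'; python3 -m creep '.0165 -.0325 0 0 0 0 60;.0165 -.0325 0 0 0 0 60;.0165 -.0325 0 0 0 0 60;.0165 -.0325 0 0 0 0 60;0 0 -.013 0 0 0 60;0 0 0 0 0 0 60'
python3 - <<'E'
from h import *
st()
im,c=snap('wrist','w4')
m=cv2.inRange(cv2.cvtColor(im,cv2.COLOR_BGR2HSV),(5,170,120),(17,255,255)); m[:240]=0;m[300:]=0;m[:,:250]=0;m[:,380:]=0
x,y,w,h=cv2.boundingRect(cv2.findNonZero(m)); print(x,y,w,h)
for v in(y,y+h): print([pix2z('wrist',u,v,109,c).round(1) for u in(x,x+w/2,x+w)])
E
```

```text
time: 5.13
tool_pos: [451.1, 105.9, 195.1]
tcp_rot: [3.14, 0.007, -3.054]
contact_force: [1.4, 1.6, -0.1]
grip_width: 54.8
finger_force: 0.0
time: 5.63
tool_pos: [515.9, -29.0, 174.5]
tcp_rot: [3.141, -0.004, -3.062]
contact_force: [-1.1, -0.0, -0.4]
grip_width: 55.0
finger_force: 0.0
5.63 [515.9 -29.  174.5] [ 3.141 -0.004 -3.062] F [-1.1 -0.  -0.4] w 55.0 0.0
287 287 56 13
[array([509.7, -39.4, 109. ]), array([508.8, -28.2, 109. ]), array([507.9, -17.1, 109. ])]
[array([515.2, -39. , 109. ]), array([514.3, -27.8, 109. ]), array([513.4, -16.5, 109. ])]
```

```bash
python3 -m creep '0 .001 -.006 0 0 0 60;0 0 -.010 0 0 0 60;0 0 -.010 0 0 0 60;0 0 0 0 0 0 0;0 0 0 0 0 0 0;0 0 0 0 0 0 0;0 0 0 0 0 0 0;0 0 0 0 0 0 0'; python3 -m creep '0 0 0 0 0 0 0;0 0 0 0 0 0 0;0 0 0 0 0 0 0'
```

```text
time: 6.35
tool_pos: [517.1, -26.3, 151.1]
tcp_rot: [-3.141, 0.001, -3.058]
contact_force: [1.4, -5.9, -0.2]
grip_width: 26.0
finger_force: 3.6
time: 6.6
tool_pos: [517.3, -27.3, 151.1]
tcp_rot: [-3.139, 0.001, -3.058]
contact_force: [1.1, -6.2, 0.0]
grip_width: 23.7
finger_force: 30.0
```

```bash
python3 -m creep '-.0142 -.0012 -.0014 0 0 0 0;-.0137 -.0012 -.0042 0 0 0 0;-.0125 -.001 -.0068 0 0 0 0;-.011 -.0009 -.0093 0 0 0 0;-.0089 -.0007 -.0111 0 0 0 0;-.0065 -.0005 -.0128 0 0 0 0;-.0038 -.0003 -.0138 0 0 0 0;-.0008 0 -.0071 0 0 0 0'; python3 -m creep '0 0 0 0 0 0 0;0 0 0 0 0 0 0;0 0 0 0 0 0 60;0 0 0 0 0 0 60;0 0 0 0 0 0 60;0 0 .035 0 0 0 60;0 0 .035 0 0 0 60;0 0 .035 0 0 0 60'
python3 - <<'E'
from h import *
st(); im,c=snap('wrist','w5'); s,_=snap('scene','s5')
cv2.imwrite('pics/s5c.png',np.hstack([cv2.resize(im,(480,360)),cv2.resize(s[170:290,210:370],(320,360))]))
E
```

```text
time: 7.27
tool_pos: [448.4, -32.8, 84.8]
tcp_rot: [-3.139, 0.009, -3.059]
contact_force: [7.4, -1.7, 2.8]
grip_width: 23.4
finger_force: 30.0
time: 7.93
tool_pos: [444.5, -31.7, 189.9]
tcp_rot: [3.14, -0.003, -3.058]
contact_force: [1.1, -0.8, -0.2]
grip_width: 54.3
finger_force: 0.0
7.93 [444.5 -31.7 189.9] [ 3.140e+00 -3.000e-03 -3.058e+00] F [ 1.1 -0.8 -0.2] w 54.3 0.0
```

View pics/s5c.png

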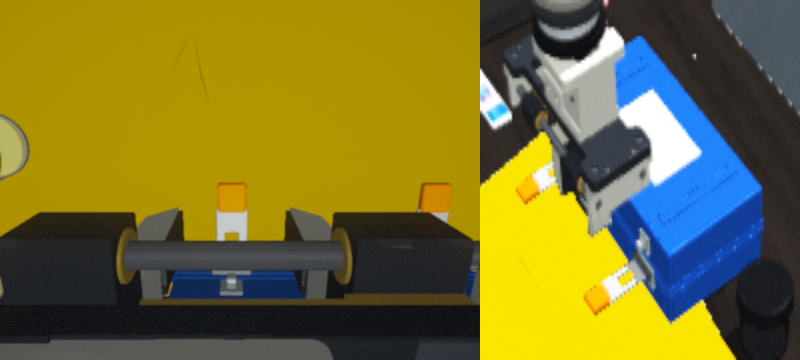

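Both hasps lie level, at (232,197) and (434,197) in the wrist half. Next is the lid tab.

```bash
python3 -m creep '.0165 .029 0 0 0 0 60;.0165 .029 0 0 0 0 60;.0165 .029 0 0 0 0 60;0 0 -.03 0 0 0 60;0 0 0 0 0 0 60;0 0 0 0 0 0 60'
python3 - <<'E'
from h import *
o=st(); im,c=snap('wrist','w6'); cv2.imwrite('pics/w6c.png',im[200:320,180:440])
p=o['tool_pos']; print(proj('wrist',[(p[0],p[1]+a,58) for a in(-15,15)]+[(p[0]-14,p[1],58),(p[0]+26,p[1],58)],c).round(0))
E
```

```text
time: 8.53
tool_pos: [493.3, 55.3, 157.6]
tcp_rot: [3.141, -0.006, -3.058]
contact_force: [-0.6, 0.0, 1.2]
grip_width: 55.0
finger_force: 0.0
8.53 [493.3  55.3 157.6] [ 3.141 -0.006 -3.058] F [-0.6  0.   1.2] w 55.0 0.0
[[281. 272.]
 [343. 277.]
 [314. 247.]
 [307. 323.]]
```

View pics/w6c.png

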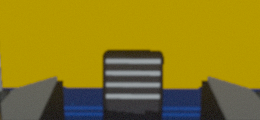

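The tab is centred at full-image column 313, with its outer end at row 250. That matches the prediction, so I'll descend and pinch.

```bash
python3 -m creep '0 0 -.03 0 0 0 60;0 0 -.026 0 0 0 60;0 0 0 0 0 0 60;0 0 0 0 0 0 0;0 0 0 0 0 0 0;0 0 0 0 0 0 0;0 0 0 0 0 0 0;0 0 0 0 0 0 0'; python3 -m creep '0 0 0 0 0 0 0;0 0 0 0 0 0 0'
python3 - <<'E'
import numpy as np
# arc rows: grasp radius vector from hinge, case frame
x0,z0=-167,17; r=np.hypot(x0,z0); f=np.arctan2(z0,-x0)
prev=np.array([x0,z0])
for t in np.arange(.1,1.66,.1):
    p=np.array([-r*np.cos(t+f),r*np.sin(t+f)]); d=p-prev; prev=p
    print(round(t,2),(d[0]*.9966).round(1),(d[0]*.083).round(1),d[1].round(1))
E
```

```text
time: 9.25
tool_pos: [495.6, 55.8, 104.6]
tcp_rot: [3.14, 0.003, -3.059]
contact_force: [-0.6, 3.8, 4.8]
grip_width: 29.5
finger_force: 30.0
time: 9.42
tool_pos: [495.6, 55.8, 104.6]
tcp_rot: [3.141, 0.003, -3.059]
contact_force: [-1.0, 4.9, 6.6]
grip_width: 29.6
finger_force: 30.0
0.1 2.5 0.2 16.6
0.2 4.2 0.3 16.3
0.3 5.8 0.5 15.8
0.4 7.3 0.6 15.1
0.5 8.8 0.7 14.3
0.6 10.1 0.8 13.3
0.7 11.4 1.0 12.3
0.8 12.6 1.0 11.1
0.9 13.6 1.1 9.7
1.0 14.5 1.2 8.3
1.1 15.3 1.3 6.8
1.2 15.9 1.3 5.3
1.3 16.3 1.4 3.7
1.4 16.6 1.4 2.0
1.5 16.7 1.4 0.3
1.6 16.7 1.4 -1.4
```

```bash
python3 -m creep '.0025 .0002 .0166 0 0 0 0;.0042 .0003 .0163 0 0 0 0;.0058 .0005 .0158 0 0 0 0;.0073 .0006 .0151 0 0 0 0;.0088 .0007 .0143 0 0 0 0;.0101 .0008 .0133 0 0 0 0;.0114 .001 .0123 0 0 0 0;.0126 .001 .0111 0 0 0 0'
```

```text
time: 10.08
tool_pos: [556.9, 60.5, 218.4]
tcp_rot: [3.141, -0.003, -3.058]
contact_force: [1.1, 1.3, -8.0]
grip_width: 29.4
finger_force: 30.0
```

```bash
python3 -m creep '.0136 .0011 .0097 0 0 0 0;.0145 .0012 .0083 0 0 0 0;.0153 .0013 .0068 0 0 0 0;.0159 .0013 .0053 0 0 0 0;.0163 .0014 .0037 0 0 0 0;.0166 .0014 .002 0 0 0 0;.0167 .0014 .0003 0 0 0 0;.0167 .0014 -.0014 0 0 0 0'; python3 -m creep '.012 .001 -.002 0 0 0 0;0 0 0 0 0 0 0;0 0 0 0 0 0 0'
```

```text
time: 10.75
tool_pos: [683.5, 70.4, 254.4]
tcp_rot: [-3.141, 0.0, -3.058]
contact_force: [-1.6, -1.1, 3.9]
grip_width: 29.5
finger_force: 30.0
time: 11.0
tool_pos: [696.4, 71.4, 252.4]
tcp_rot: [-3.141, 0.004, -3.058]
contact_force: [2.0, -0.4, 4.4]
grip_width: 29.7
finger_force: 30.0
```

```bash
python3 -m creep '0 0 0 0 0 0 60;0 0 0 0 0 0 60;0 0 0 0 0 0 60;0 0 .035 0 0 0 60;0 0 .035 0 0 0 60;0 0 .035 0 0 0 60;-.0196 -.032 0 0 0 0 100;-.0196 -.032 0 0 0 0 100';python3 -m creep '-.0196 -.032 0 0 0 0 100;-.0196 -.032 0 0 0 0 100;-.0196 -.032 0 0 0 0 100;-.0196 -.032 0 0 0 0 100;-.0196 -.032 0 0 0 0 100;0 0 0 0 0 0 100;0 0 0 0 0 0 100'
python3 - <<'E'
from h import *
o=st();print(o['joint_positions'].round(2)); im,c=snap('top','t7'); s,_=snap('scene','s7')
cv2.imwrite('pics/c7.png',np.vstack([cv2.resize(im[150:310,200:480],(525,300)),cv2.resize(s[150:400,200:480],(525,469))[:300]]))
E
```

```text
time: 11.67
tool_pos: [656.7, 8.4, 358.5]
tcp_rot: [-3.14, 0.007, -3.055]
contact_force: [-0.0, -1.4, -0.4]
grip_width: 64.0
finger_force: 0.0
time: 12.25
tool_pos: [557.0, -153.9, 355.9]
tcp_rot: [3.141, 0.0, -3.062]
contact_force: [-0.2, 0.4, -0.3]
grip_width: 91.5
finger_force: 0.0
12.25 [ 557.  -153.9  355.9] [ 3.141  0.    -3.062] F [-0.2  0.4 -0.3] w 91.5 0.0
[-0.4   0.4   1.26  0.    1.48 -2.05]
```

View pics/c7.png

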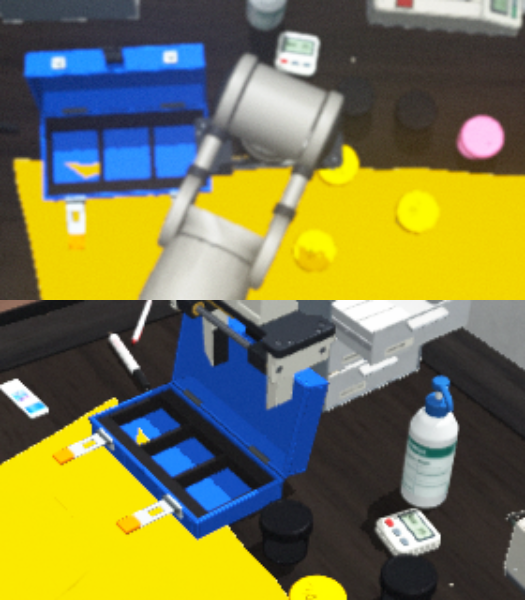

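The lid is open, standing by itself, and the three bays are clear except for a small yellow patch in the left one, probably the mat. First pick: the cup at (436,-247), with the grip turned so the gripper body clears the open lid.

```bash
python3 -m creep '-.024 -.0186 -.01 0 0 -.1 100;-.024 -.0186 -.01 0 0 -.1 100;-.024 -.0186 -.01 0 0 -.1 100;-.024 -.0186 -.01 0 0 -.1 100;-.024 -.0186 -.03 0 0 -.1 100;0 0 -.036 0 0 -.1 100;0 0 -.036 0 0 0 100;0 0 -.036 0 0 0 100'; python3 -m creep '0 0 -.01 0 0 0 100;0 0 0 0 0 0 100;0 0 0 0 0 0 100'
python3 - <<'E'
from h import *
o=st(); s,c=snap('scene','s8')
cv2.imwrite('pics/s8c.png',cv2.resize(s[250:410,220:440],(550,400)))
E
```

```text
time: 13.02
tool_pos: [439.1, -244.1, 177.2]
tcp_rot: [3.141, 0.001, 2.625]
contact_force: [0.0, -1.3, -0.1]
grip_width: 91.8
finger_force: 0.0
time: 13.27
tool_pos: [439.7, -244.6, 169.1]
tcp_rot: [3.141, 0.0, 2.626]
contact_force: [0.7, 0.7, 0.4]
grip_width: 91.9
finger_force: 0.0
13.27 [ 439.7 -244.6  169.1] [3.141 0.    2.626] F [0.7 0.7 0.4] w 91.9 0.0
```

View pics/s8c.png

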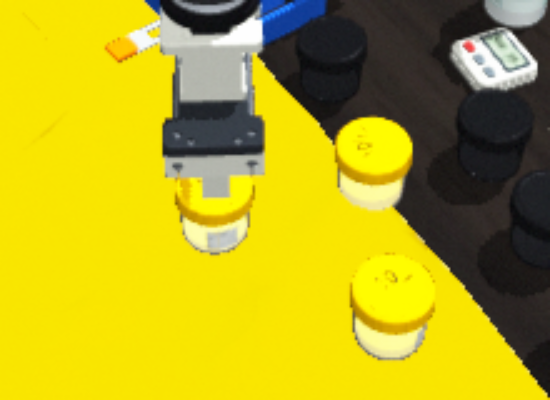

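The gripper straddles the first cup at (215,210); the other two stand unmoved at (373,160) and (392,305).

```bash
python3 -m creep '-.003 -.002 -.03 0 0 0 100;0 0 -.03 0 0 0 100;0 0 -.008 0 0 0 100;0 0 0 0 0 0 100;0 0 0 0 0 0 0;0 0 0 0 0 0 0;0 0 0 0 0 0 0;0 0 0 0 0 0 0'; python3 -m creep '0 0 0 0 0 0 0;0 0 0 0 0 0 0;0 0 .03 0 0 0 0;0 0 .035 0 0 0 0;0 0 .035 0 0 0 0;0 0 .035 0 0 0 0;0 0 .03 0 0 0 0;0 0 0 0 0 0 0'
```

```text
time: 13.98
tool_pos: [436.3, -247.3, 101.7]
tcp_rot: [-3.141, 0.003, 2.625]
contact_force: [0.3, 0.9, 0.1]
grip_width: 70.0
finger_force: 0.4
time: 14.65
tool_pos: [437.3, -248.3, 271.7]
tcp_rot: [-3.14, 0.011, 2.625]
contact_force: [1.5, -0.4, -0.3]
grip_width: 64.5
finger_force: 30.0
```

```bash
python3 -m creep '.0162 .0344 0 0 0 0 0;.0162 .0344 0 0 0 0 0;.0162 .0344 0 0 0 0 0;.0162 .0344 0 0 0 0 0;.0162 .0344 0 0 0 0 0;.0162 .0344 0 0 0 0 0;.0162 .0344 0 0 0 0 0;.0162 .0344 0 0 0 0 0'; python3 -m creep '.0162 .0344 0 0 0 0 0;0 0 0 0 0 0 0;0 0 0 0 0 0 0'
python3 - <<'E'
from h import *
o=st(); s,c=snap('scene','s9');t,ct=snap('top','t9')
cv2.imwrite('pics/s9c.png',np.hstack([cv2.resize(s[80:290,200:380],(429,500)),cv2.resize(t[170:280,200:330],(371,314))[:314].copy() if 0 else cv2.resize(t[170:310,200:304],(371,500))]))
E
```

```text
time: 15.32
tool_pos: [565.4, 30.2, 264.8]
tcp_rot: [-3.141, -0.001, 2.625]
contact_force: [0.1, -0.5, -0.1]
grip_width: 64.7
finger_force: 30.0
time: 15.57
tool_pos: [581.4, 64.6, 264.3]
tcp_rot: [-3.141, -0.001, 2.628]
contact_force: [-0.6, 0.2, 0.1]
grip_width: 64.8
finger_force: 30.0
15.57 [581.4  64.6 264.3] [-3.141e+00 -1.000e-03  2.628e+00] F [-0.6  0.2  0.1] w 64.8 30.0
```

View pics/s9c.png

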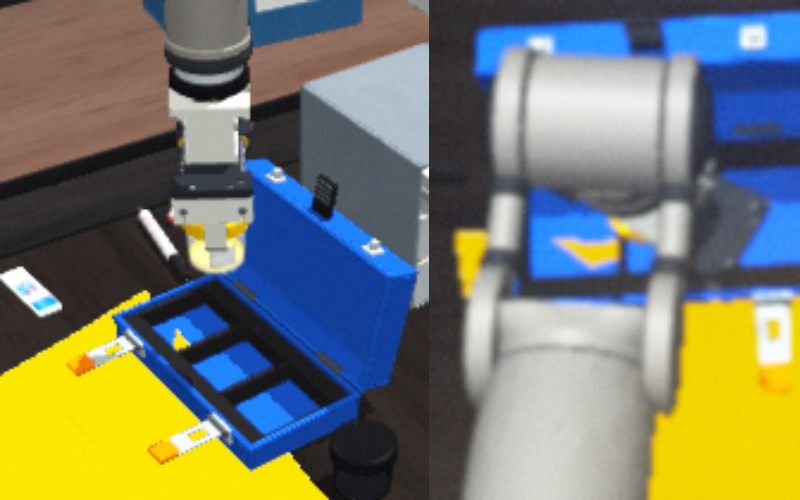

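The cup hangs upright at (216,250) in the scene half. The yellow patch in the left bay is flat, just the mat showing through. I'll check the centring of the cup in the grip by projection.

```bash
python3 - <<'E'
from h import *
t=np.linspace(0,6.28,60); 
for z,r in((163.6,30),(165,27),(205,30)):
    p=proj('scene',np.c_[581.4+r*np.cos(t),64.6+r*np.sin(t),t*0+z]); p=(p-[200,80])*[2.383,2.381]; print(z,p.min(0).round(),p.max(0).round())
# bays in scene: corners of bay floor / case rim for pose check
P=[(-70,-135,36),(-70,135,36),(70,-135,36),(0,0,5),(0,-84,5),(0,84,5)]
for x,y,a in((591,63,.083),(592.7,63.3,.075)):
    w=R.from_euler('z',a).apply(P)+[x,y,0]; print(((proj('scene',w)-[200,80])*[2.383,2.381]).round())
E
```

```text
163.6 [188. 240.] [247. 274.]
165 [191. 241.] [244. 271.]
205 [186. 206.] [246. 240.]
[[249. 446.]
 [111. 313.]
 [359. 391.]
 [232. 372.]
 [276. 413.]
 [190. 334.]]
[[250. 446.]
 [113. 312.]
 [360. 391.]
 [233. 372.]
 [277. 413.]
 [192. 333.]]
```

```bash
python3 -m creep '.001 -.002 -.035 0 0 0 0;0 0 -.035 0 0 0 0;0 0 -.035 0 0 0 0;0 0 -.03 0 0 0 0;0 0 -.012 0 0 0 0;0 0 -.005 0 0 0 0;0 0 0 0 0 0 0;0 0 0 0 0 0 0'
```

```text
time: 16.33
tool_pos: [582.8, 59.7, 114.3]
tcp_rot: [3.141, 0.001, 2.623]
contact_force: [1.1, -0.4, 0.6]
grip_width: 64.3
finger_force: 30.0
```

```bash
python3 -m creep '0 .001 -.004 0 0 0 0;0 0 -.004 0 0 0 0;0 0 0 0 0 0 0'; python3 -m creep '0 0 0 0 0 0 86;0 0 0 0 0 0 86;0 0 0 0 0 0 86;0 0 0 0 0 0 86;0 0 .02 0 0 0 86;0 0 .03 0 0 0 86;0 0 .04 0 0 0 86;0 0 .04 0 0 0 86'; python3 -m creep '0 0 .04 0 0 0 86;-.003 -.04 .01 0 0 0 100;-.003 -.04 0 0 0 0 100;-.003 -.04 0 0 0 0 100;-.003 -.04 0 0 0 0 100;-.003 -.04 0 0 0 0 100;-.003 -.03 0 0 0 0 100;0 0 0 0 0 0 100'
python3 - <<'E'
from h import *
o=st(); s,c=snap('scene','s10');t,ct=snap('top','t10'); 
def lidc(im,c,n,w,z=62,pts=((0,0),)):
    m=cv2.inRange(cv2.cvtColor(im,cv2.COLOR_BGR2HSV),(22,120,90),(34,255,255)); u,v=w; mm=np.zeros_like(m); cv2.circle(mm,(u,v),22,255,-1); m&=mm
    M=cv2.moments(m,True); return M['m00'],pix2z(n,M['m10']/M['m00'],M['m01']/M['m00'],z,c).round(0)
print(lidc(t,ct,'top',tuple(int(a) for a in proj('top',[583,62,67],ct)[0]),67))
cv2.imwrite('pics/c10.png',np.hstack([cv2.resize(s[190:410,200:440],(480,440)),cv2.resize(t[190:310,205:285],(293,440))]))
E
```

```text
time: 16.58
tool_pos: [583.3, 61.6, 106.5]
tcp_rot: [3.14, 0.003, 2.625]
contact_force: [1.1, -0.2, 2.2]
grip_width: 65.0
finger_force: 30.0
time: 17.25
tool_pos: [581.6, 61.8, 236.0]
tcp_rot: [-3.14, -0.002, 2.625]
contact_force: [0.7, 0.9, 0.7]
grip_width: 78.9
finger_force: 0.0
time: 17.92
tool_pos: [563.5, -173.8, 285.0]
tcp_rot: [-3.14, 0.001, 2.619]
contact_force: [-0.1, 0.1, -0.1]
grip_width: 91.8
finger_force: 0.0
17.92 [ 563.5 -173.8  285. ] [-3.140e+00  1.000e-03  2.619e+00] F [-0.1  0.1 -0.1] w 91.8 0.0
(412.0, array([581.,  67.,  67.]))
```

View pics/c10.png

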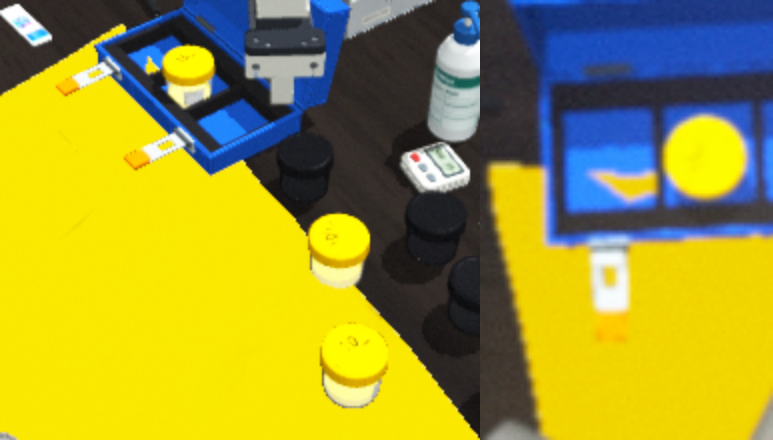

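The first cup stands in the middle bay at (189,65); the other cups have not moved. Second pick: (573,-282).

```bash
python3 -m creep '.003 -.036 -.03 0 0 0 100;.003 -.036 -.03 0 0 0 100;.003 -.036 -.03 0 0 0 100;0 0 -.03 0 0 0 100;0 0 0 0 0 0 100'; python3 -m creep '0 0 -.03 0 0 0 100;0 0 -.02 0 0 0 100;0 0 -.014 0 0 0 100;0 0 0 0 0 0 100;0 0 0 0 0 0 0;0 0 0 0 0 0 0;0 0 0 0 0 0 0;0 0 0 0 0 0 0'; python3 -m creep '0 0 0 0 0 0 0;0 0 0 0 0 0 0;0 0 0 0 0 0 0'
```

```text
time: 18.43
tool_pos: [570.1, -262.5, 169.1]
tcp_rot: [3.141, -0.011, 2.624]
contact_force: [-0.7, 0.9, -0.4]
grip_width: 91.6
finger_force: 0.0
time: 19.1
tool_pos: [573.1, -264.2, 113.2]
tcp_rot: [-3.142, 0.003, 2.625]
contact_force: [-0.5, -1.3, -0.2]
grip_width: 69.0
finger_force: 0.2
time: 19.35
tool_pos: [572.9, -264.5, 112.7]
tcp_rot: [3.141, 0.002, 2.625]
contact_force: [-1.6, -0.8, 6.4]
grip_width: 64.0
finger_force: 30.1
```

The move fell short, so the grip is high and off-centre. I'll reopen, correct and regrip.

```bash
python3 -m creep '0 0 0 0 0 0 100;0 0 0 0 0 0 100;0 0 0 0 0 0 100;0 0 0 0 0 0 100;.003 -.002 0 0 0 0 100;.003 -.002 0 0 0 0 100;0 0 -.006 0 0 0 100;0 0 -.005 0 0 0 100'; python3 -m creep '0 0 0 0 0 0 100;0 0 0 0 0 0 100'; python3 - <<'E'
from h import *
o=st(); s,c=snap('scene','s11'); t,ct=snap('top','t11')
g=proj('scene',[(*o['tool_pos'][:2],62)],c)[0]; print(g)
tt=np.linspace(0,6.28,80); p=proj('scene',np.c_[o['tool_pos'][0]+34*np.cos(tt),o['tool_pos'][1]+34*np.sin(tt),62+0*tt],c)
s2=cv2.resize(s[270:370,310:430],(480,400),interpolation=2)
cv2.polylines(s2,[((p-[310,270])*4).astype(int)],1,(255,0,0),1)
t2=cv2.resize(t[200:280,340:400],(300,400),interpolation=2); cv2.imwrite('pics/s11c.png',np.hstack([s2,t2]))
E
```

```text
time: 20.02
tool_pos: [578.6, -268.3, 100.0]
tcp_rot: [3.142, 0.0, 2.625]
contact_force: [0.8, -0.5, -1.2]
grip_width: 92.1
finger_force: 0.0
time: 20.18
tool_pos: [578.0, -267.9, 99.6]
tcp_rot: [3.141, -0.002, 2.625]
contact_force: [-0.1, 0.9, 0.0]
grip_width: 91.6
finger_force: 0.0
20.18 [ 578.  -267.9   99.6] [ 3.141e+00 -2.000e-03  2.625e+00] F [-0.1  0.9  0. ] w 91.6 0.0
[367.13642699 302.99380752]
```

View pics/s11c.png

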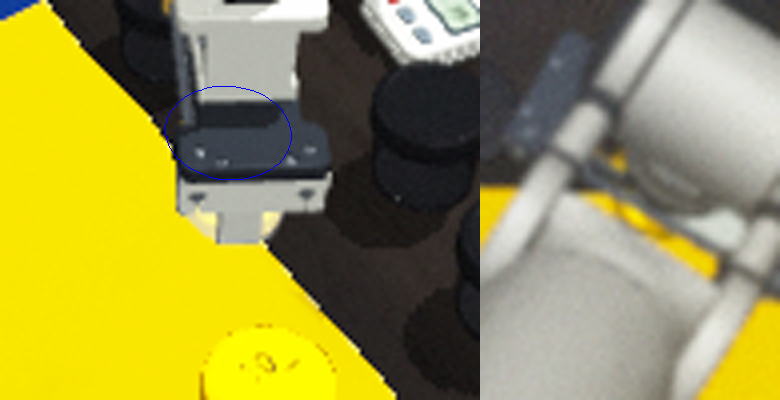

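```bash
python3 - <<'E'
from h import *
t=np.linspace(0,6.28,80)
for z in(2,12,25):
    p=(proj('scene',np.c_[578+29*np.cos(t),-267.9+29*np.sin(t),z+0*t])-[310,270])*4; print(z,p.min(0).round(),p.max(0).round())
s=cv2.imread('pics/s11.png')
hsv=cv2.cvtColor(s,cv2.COLOR_BGR2HSV)
for v in(322,325,328,331): print(v,[tuple(hsv[v,u]) for u in range(350,388,2)].__repr__().replace('np.uint8',''))
E
```

```text
2 [171. 166.] [275. 246.]
12 [172. 154.] [277. 234.]
25 [173. 138.] [278. 218.]
322 [((28), (255), (248)), ((28), (255), (248)), ((30), (18), (113)), ((43), (12), (185)), ((33), (25), (191)), ((37), (12), (184)), ((34), (11), (182)), ((34), (11), (184)), ((40), (12), (184)), ((40), (12), (184)), ((34), (11), (183)), ((38), (11), (186)), ((43), (12), (184)), ((39), (14), (183)), ((42), (14), (184)), ((33), (13), (181)), ((30), (10), (152)), ((38), (13), (153)), ((26), (15), (123))]
325 [((28), (255), (248)), ((28), (255), (248)), ((28), (255), (248)), ((28), (255), (247)), ((25), (77), (232)), ((26), (85), (239)), ((29), (101), (253)), ((27), (63), (178)), ((34), (12), (174)), ((40), (13), (178)), ((40), (13), (180)), ((37), (13), (179)), ((36), (14), (181)), ((26), (81), (242)), ((26), (80), (234)), ((11), (31), (66)), ((17), (46), (39)), ((5), (38), (40)), ((4), (49), (42))]
328 [((28), (255), (248)), ((28), (255), (248)), ((28), (255), (248)), ((28), (255), (249)), ((28), (255), (250)), ((27), (180), (247)), ((26), (79), (236)), ((43), (13), (138)), ((40), (13), (178)), ((42), (14), (180)), ((43), (13), (177)), ((40), (13), (178)), ((28), (18), (181)), ((24), (63), (198)), ((20), (10), (80)), ((17), (48), (37)), ((9), (42), (43)), ((19), (52), (39)), ((12), (32), (40))]
331 [((28), (255), (248)), ((28), (255), (248)), ((28), (255), (249)), ((28), (255), (250)), ((28), (255), (250)), ((28), (255), (250)), ((28), (255), (250)), ((27), (227), (245)), ((27), (200), (246)), ((27), (203), (246)), ((27), (202), (246)), ((27), (209), (245)), ((27), (209), (243)), ((27), (124), (235)), ((17), (47), (38)), ((4), (47), (43)), ((0), (26), (40)), ((21), (47), (38)), ((10), (40), (38))]
```

The cup's body is centred about 5 mm off, across the grip. I'll shift by that and close.

```bash
python3 -m creep '.0045 -.0025 .002 0 0 0 100;0 0 0 0 0 0 100;0 0 0 0 0 0 0;0 0 0 0 0 0 0;0 0 0 0 0 0 0;0 0 0 0 0 0 0;0 0 0 0 0 0 0;0 0 0 0 0 0 0'; python3 -m creep '0 0 .03 0 0 0 0;0 0 .035 0 0 0 0;0 0 .035 0 0 0 0;0 0 .035 0 0 0 0;0 0 .035 0 0 0 0;0 0 0 0 0 0 0;0 0 0 0 0 0 0'
```

```text
time: 20.95
tool_pos: [582.8, -270.7, 102.5]
tcp_rot: [3.142, -0.0, 2.625]
contact_force: [0.1, 0.2, -0.1]
grip_width: 64.7
finger_force: 30.0
time: 21.53
tool_pos: [583.5, -271.0, 275.1]
tcp_rot: [-3.142, 0.005, 2.625]
contact_force: [-0.7, 0.2, -1.2]
grip_width: 65.1
finger_force: 30.0
```

```bash
python3 -m creep '0 .038 0 0 0 0 0;0 .038 0 0 0 0 0;0 .038 0 0 0 0 0;0 .038 0 0 0 0 0;0 .038 0 0 0 0 0;0 .038 0 0 0 0 0;0 .038 0 0 0 0 0;0 .038 0 0 0 0 0'; python3 -m creep '-.004 .038 0 0 0 0 0;-.004 .038 0 0 0 0 0;0 .038 0 0 0 0 0;0 0 0 0 0 0 0;0 0 0 0 0 0 0;0 0 0 0 0 0 0'
python3 - <<'E'
from h import *
o=st(); s,c=snap('scene','s12'); p=o['tool_pos']
t=np.linspace(0,6.28,80)
b=proj('scene',np.c_[p[0]+27*np.cos(t),p[1]+27*np.sin(t),p[2]-100+0*t],c); u0,v0=b.min(0).astype(int);u1,v1=b.max(0).astype(int); print(b.min(0),b.max(0))
m=cv2.inRange(cv2.cvtColor(s,cv2.COLOR_BGR2HSV),(20,30,150),(38,255,255))
for v in range(v0,v1+4,3):
    n=np.nonzero(m[v,u0-15:u1+15])[0]; print(v,(n.min()+u0-15,n.max()+u0-15) if len(n) else None)
E
```

```text
time: 22.2
tool_pos: [581.8, 35.2, 270.6]
tcp_rot: [-3.14, -0.003, 2.625]
contact_force: [1.3, -0.2, -1.3]
grip_width: 64.9
finger_force: 30.0
time: 22.7
tool_pos: [574.4, 147.0, 271.0]
tcp_rot: [-3.14, -0.002, 2.625]
contact_force: [-0.5, -0.3, -0.2]
grip_width: 64.6
finger_force: 30.0
22.7 [574.4 147.  271. ] [-3.140e+00 -2.000e-03  2.625e+00] F [-0.5 -0.3 -0.2] w 64.6 30.0
[261.94422247 164.15638319] [283.46065732 176.16795428]
164 (np.int64(260), np.int64(282))
167 (np.int64(261), np.int64(282))
170 (np.int64(261), np.int64(282))
173 (np.int64(263), np.int64(281))
176 (np.int64(268), np.int64(276))
179 None
```

```bash
python3 -m creep '.002 .001 -.03 0 0 0 0;0 0 -.03 0 0 0 0;0 0 -.03 0 0 0 0;0 0 -.03 0 0 0 0;0 0 -.02 0 0 0 0;0 0 -.012 0 0 0 0;0 0 0 0 0 0 0;0 0 0 0 0 0 0'
```

```text
time: 23.42
tool_pos: [576.9, 146.9, 120.0]
tcp_rot: [-3.141, -0.001, 2.623]
contact_force: [2.2, 0.3, -0.7]
grip_width: 65.0
finger_force: 30.0
```

```bash
python3 -m creep '0 0 -.007 0 0 0 0;0 0 -.005 0 0 0 0;0 0 0 0 0 0 0;0 0 0 0 0 0 0'; python3 -m creep '0 0 0 0 0 0 84;0 0 0 0 0 0 84;0 0 0 0 0 0 84;0 0 0 0 0 0 84;0 0 .02 0 0 0 84;0 0 .03 0 0 0 84;0 0 .04 0 0 0 84;0 0 .04 0 0 0 84'; python3 -m creep '0 0 .04 0 0 0 84;-.005 -.037 0 0 0 0 100;-.005 -.037 0 0 0 0 100;-.005 -.037 0 0 0 0 100;-.005 -.037 0 0 0 0 100;-.005 -.037 0 0 0 0 100;-.005 -.037 0 0 0 0 100;-.005 -.037 0 0 0 0 100'; python3 -m creep '-.005 -.037 0 0 0 0 100;-.005 -.037 0 0 0 0 100;-.005 -.037 0 0 0 0 100;-.005 -.037 0 0 0 0 100;-.005 -.037 0 0 0 0 100;0 0 0 0 0 0 100;0 0 0 0 0 0 100'
python3 - <<'E'
from h import *
o=st(); print(o['joint_positions'].round(2)); t,ct=snap('top','t13'); s,c=snap('scene','s13'); a=cv2.imread('pics/s10.png'); b=cv2.imread('pics/t10.png')
# is cup 3 where it was?
for im,ref,w in((s,a,(345,340,65,65)),(t,b,(400,240,46,46))):
    x,y,ww,h=w; r=cv2.matchTemplate(im[y-20:y+h+20,x-20:x+ww+20],ref[y:y+h,x:x+ww],cv2.TM_CCOEFF_NORMED); print(cv2.minMaxLoc(r)[1],cv2.minMaxLoc(r)[3])
E
```

```text
time: 23.75
tool_pos: [576.9, 148.3, 108.7]
tcp_rot: [3.141, 0.0, 2.625]
contact_force: [0.0, 0.1, 0.0]
grip_width: 65.0
finger_force: 30.0
time: 24.42
tool_pos: [576.3, 148.3, 239.4]
tcp_rot: [-3.14, -0.002, 2.625]
contact_force: [0.7, 0.2, -0.6]
grip_width: 77.2
finger_force: 0.0
time: 25.08
tool_pos: [541.3, -112.3, 278.8]
tcp_rot: [3.141, 0.0, 2.625]
contact_force: [1.9, -1.1, 0.1]
grip_width: 91.5
finger_force: 0.0
time: 25.67
tool_pos: [516.2, -297.4, 278.2]
tcp_rot: [3.141, -0.0, 2.621]
contact_force: [-0.5, 0.4, 0.1]
grip_width: 91.9
finger_force: 0.0
25.67 [ 516.2 -297.4  278.2] [ 3.141 -0.     2.621] F [-0.5  0.4  0.1] w 91.9 0.0
[-0.65  0.48  1.34  0.    1.32 -1.7 ]
0.9997999668121338 (20, 20)
0.23811185359954834 (15, 0)
```

```bash
python3 -m creep '-.0048 -.0378 0 0 0 0 100;-.0048 -.0378 0 0 0 0 100;-.0048 -.0378 0 0 0 0 100;0 0 -.03 0 0 0 100;0 0 -.03 0 0 0 100;0 0 -.03 0 0 0 100;0 0 0 0 0 0 100;0 0 0 0 0 0 100'
```

```text
time: 26.43
tool_pos: [502.8, -407.2, 187.7]
tcp_rot: [3.14, -0.003, 2.627]
contact_force: [-0.1, -0.5, 0.4]
grip_width: 92.0
finger_force: 0.0
```

```bash
python3 -m creep '-.001 -.003 -.03 0 0 0 100;0 0 -.03 0 0 0 100;0 0 -.018 0 0 0 100;0 0 -.008 0 0 0 100;0 0 0 0 0 0 100;0 0 0 0 0 0 100'
python3 - <<'E'
from h import *
o=st(); s,c=snap('scene','s14'); p=o['tool_pos']
t=np.linspace(0,6.28,80)
b=proj('scene',np.c_[p[0]+28*np.cos(t),p[1]+28*np.sin(t),8+0*t],c); print(b.min(0),b.max(0))
hsv=cv2.cvtColor(s,cv2.COLOR_BGR2HSV)
for v in range(376,396,3): print(v,''.join('M' if hsv[v,u,1]>235 else ('b' if hsv[v,u,1]>35 else '.') for u in range(350,405)))
E
```

```text
time: 26.93
tool_pos: [502.6, -412.4, 104.8]
tcp_rot: [-3.141, 0.003, 2.626]
contact_force: [0.1, 0.2, 0.8]
grip_width: 91.6
finger_force: 0.0
26.93 [ 502.6 -412.4  104.8] [-3.141e+00  3.000e-03  2.626e+00] F [0.1 0.2 0.8] w 91.6 0.0
[362.76665346 370.05359408] [390.84947031 393.91569639]
376 MMMMMMMMMMMbbMbbbbbbbb.bbbbbbbbbbbbbbbbbbbbbbbbbbbbb..b
379 MMMMMMMMMMMbbbb.bbbbbbbbbbb..bbbbbbbbbbbbbbbbb...bbbbbb
382 MMMMMMMMMMMbbbb..bbbbbbbbbbbbbbbbbbbbbbbbbbbbbbbbbbbbbb
385 MMMMMMMMMMMMbbb....bbbbbbb.............................
388 MMMMMMMMMMMMMb.........................................
391 MMMMMMMMMMMMMMM...................................bb..b
394 MMMMMMMMMMMMMMMMMMMMMMMbb.............bMMMMMMMMMMMMMMMM
```

```bash
python3 -m creep '-.001 .001 -.003 0 0 0 100;0 0 0 0 0 0 0;0 0 0 0 0 0 0;0 0 0 0 0 0 0;0 0 0 0 0 0 0;0 0 0 0 0 0 0;0 0 0 0 0 0 0'; python3 -m creep '0 0 .03 0 0 0 0;0 0 .035 0 0 0 0;0 0 .035 0 0 0 0;0 0 .035 0 0 0 0;0 0 .035 0 0 0 0;.01 .039 0 0 0 0 0;.01 .039 0 0 0 0 0;.01 .039 0 0 0 0 0'; python3 -m creep '.01 .039 0 0 0 0 0;.01 .039 0 0 0 0 0;.01 .039 0 0 0 0 0;.01 .039 0 0 0 0 0;.01 .039 0 0 0 0 0;.01 .039 0 0 0 0 0;0 0 0 0 0 0 0;0 0 0 0 0 0 0'
```

```text
time: 27.57
tool_pos: [500.6, -411.0, 99.8]
tcp_rot: [3.141, 0.0, 2.625]
contact_force: [1.1, 2.0, 2.2]
grip_width: 64.7
finger_force: 30.0
time: 28.23
tool_pos: [530.3, -293.4, 270.0]
tcp_rot: [-3.141, 0.001, 2.623]
contact_force: [0.6, 0.1, -0.7]
grip_width: 64.9
finger_force: 30.0
time: 28.9
tool_pos: [590.7, -57.9, 269.3]
tcp_rot: [-3.141, -0.0, 2.629]
contact_force: [0.5, -0.2, -1.2]
grip_width: 64.9
finger_force: 30.0
```

```bash
python3 -m creep '0 .0345 0 0 0 0 0;0 0 -.03 0 0 0 0;0 0 -.03 0 0 0 0;0 0 -.03 0 0 0 0;0 0 0 0 0 0 0;0 0 0 0 0 0 0'
python3 - <<'E'
from h import *
o=st(); s,c=snap('scene','s15'); p=o['tool_pos']
t=np.linspace(0,6.28,80)
b=proj('scene',np.c_[p[0]+27*np.cos(t),p[1]+27*np.sin(t),p[2]-98+0*t],c); u0,v0=b.min(0).astype(int);u1,v1=b.max(0).astype(int); print(b.min(0),b.max(0))
m=cv2.inRange(cv2.cvtColor(s,cv2.COLOR_BGR2HSV),(20,30,150),(38,255,255))
for v in range(v0,v1+4,3):
    n=np.nonzero(m[v,u0-10:u1+10])[0]; print(v,(n.min()+u0-10,n.max()+u0-10) if len(n) else None)
E
```

```text
time: 29.4
tool_pos: [589.7, -26.8, 178.6]
tcp_rot: [-3.14, -0.003, 2.623]
contact_force: [-0.1, 0.7, -1.0]
grip_width: 65.0
finger_force: 30.0
29.4 [589.7 -26.8 178.6] [-3.140e+00 -3.000e-03  2.623e+00] F [-0.1  0.7 -1. ] w 65.0 30.0
[302.96310236 226.25224239] [325.19105881 240.62904897]
226 (np.int64(292), np.int64(324))
229 (np.int64(292), np.int64(323))
232 (np.int64(292), np.int64(322))
235 (np.int64(292), np.int64(322))
238 (np.int64(302), np.int64(322))
241 (np.int64(292), np.int64(292))
```

```bash
python3 -m creep '.001 .002 -.03 0 0 0 0;0 0 -.025 0 0 0 0;0 0 -.01 0 0 0 0;0 0 -.007 0 0 0 0;0 0 0 0 0 0 0;0 0 0 0 0 0 0'
```

```text
time: 29.95
tool_pos: [592.4, -23.9, 109.0]
tcp_rot: [3.141, 0.002, 2.625]
contact_force: [0.6, -0.2, -0.7]
grip_width: 64.8
finger_force: 30.0
```

```bash
python3 -m creep '-.001 0 -.003 0 0 0 0;0 0 0 0 0 0 0;0 0 0 0 0 0 84;0 0 0 0 0 0 84;0 0 0 0 0 0 84;0 0 0 0 0 0 84'; python3 -m creep '0 0 .02 0 0 0 84;0 0 .03 0 0 0 84;0 0 .04 0 0 0 84;0 0 .04 0 0 0 84;0 0 .04 0 0 0 84;-.02 -.034 0 0 0 0 84;-.02 -.034 0 0 0 0 84;-.02 -.034 0 0 0 0 84'; python3 -m creep '-.02 -.034 0 0 0 .1 84;-.02 -.034 0 0 0 .1 84;-.01 -.034 0 0 0 .1 84;0 -.02 0 0 0 .1 84;0 0 0 0 0 .1 84;0 0 0 0 0 .1 84;0 0 0 0 0 0 60;0 0 0 0 0 0 60'
python3 - <<'E'
from h import *
o=st(); s,c=snap('scene','s16'); t,ct=snap('top','t16')
cv2.imwrite('pics/c16.png',np.hstack([cv2.resize(s[120:300,220:370],(400,480)),cv2.resize(t[165:285,205:330],(400,384)) if 0 else cv2.resize(t[165:285,210:320],(400,480))]))
E
```

```text
time: 30.45
tool_pos: [590.6, -23.6, 104.8]
tcp_rot: [3.141, 0.001, 2.625]
contact_force: [-0.4, 0.4, -0.3]
grip_width: 77.1
finger_force: 0.0
time: 31.12
tool_pos: [529.9, -126.1, 275.5]
tcp_rot: [3.141, 0.002, 2.627]
contact_force: [1.7, -0.7, -0.8]
grip_width: 77.0
finger_force: 0.0
time: 31.78
tool_pos: [480.4, -247.5, 274.5]
tcp_rot: [3.141, -0.0, -3.061]
contact_force: [0.4, -0.1, 0.2]
grip_width: 68.1
finger_force: 0.0
31.78 [ 480.4 -247.5  274.5] [ 3.141 -0.    -3.061] F [ 0.4 -0.1  0.2] w 68.1 0.0
```

View pics/c16.png

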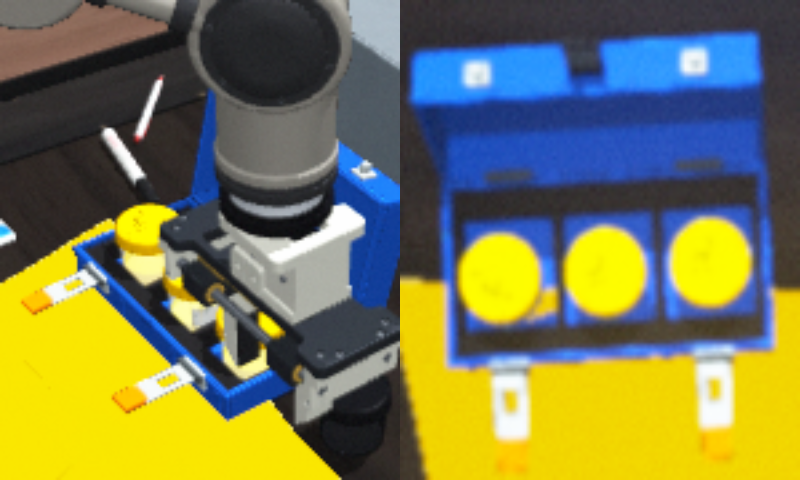

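All three cups stand in their bays: top half at (500,278), (605,270), (710,262). I'll check their lid centres and the tab numerically while moving above the open lid's tab.

```bash
python3 - <<'E'
from h import *
t=cv2.imread('pics/t16.png'); ct=cam('top')
m=cv2.inRange(cv2.cvtColor(t,cv2.COLOR_BGR2HSV),(20,150,120),(34,255,255)); 
for u,v in((237.5,234.5),(266.4,232.5),(295.2,230.5)):
    mm=np.zeros_like(m); cv2.circle(mm,(int(u),int(v)),13,255,-1); M=cv2.moments(m&mm,True)
    w=pix2z('top',M['m10']/M['m00'],M['m01']/M['m00'],67,ct)-[0,4,0]; print(M['m00'],w.round(),R.from_euler('z',-.083).apply(w-[591,63,0]).round())
print('tab',pix2z('top',260.3,178.8,203,ct).round(),'pred',proj('top',[(717.8,73.4,203)],ct))
E
python3 -m creep '0 0 .03 0 0 0 60;.0213 .0291 0 0 0 0 60;.0213 .0291 0 0 0 0 60;.0213 .0291 0 0 0 0 60;.0213 .0291 0 0 0 0 60;.0213 .0291 0 0 0 0 60;.0213 .0291 0 0 0 0 60;.0213 .0291 0 0 0 0 60'; python3 -m creep '.0213 .0291 0 0 0 0 60;.0213 .0291 0 0 0 0 60;.0213 .0291 0 0 0 0 60;.0213 .0291 0 0 0 0 60;0 0 0 0 0 0 60;0 0 0 0 0 0 60'
```

```text
402.0 [575. 144.  67.] [-10.  82.  67.]
374.0 [582.  58.  67.] [-9. -4. 67.]
365.0 [591. -29.  67.] [ -7. -91.  67.]
tab [714.  71. 203.] pred [[259.33526103 177.53398444]]
time: 32.55
tool_pos: [630.3, -41.7, 304.6]
tcp_rot: [-3.142, 0.0, -3.06]
contact_force: [1.1, -0.8, -0.1]
grip_width: 55.4
finger_force: 0.0
time: 33.05
tool_pos: [715.1, 75.1, 302.9]
tcp_rot: [3.141, -0.002, -3.056]
contact_force: [-0.3, -0.0, 0.6]
grip_width: 55.6
finger_force: 0.0
```

```bash
python3 -m creep '0 -.002 -.03 0 0 0 60;0 0 -.02 0 0 0 60;0 0 -.011 0 0 0 60;0 0 0 0 0 0 0;0 0 0 0 0 0 0;0 0 0 0 0 0 0;0 0 0 0 0 0 0;0 0 0 0 0 0 0'; python3 -m creep '0 0 0 0 0 0 0;0 0 0 0 0 0 0'
python3 - <<'E'
import numpy as np
r=167.5;f=.108
P=lambda t:np.array([-r*np.cos(t+f),r*np.sin(t+f)])
prev=P(1.8)
for t in list(np.arange(1.7,-.01,-.1)):
    d=P(t)-prev; prev=P(t); print(round(t,2),(d[0]*.9966).round(1),(d[0]*.083).round(1),d[1].round(1))
E
```

```text
time: 33.72
tool_pos: [715.1, 72.5, 245.6]
tcp_rot: [3.138, 0.004, -3.058]
contact_force: [-0.2, 7.7, 2.1]
grip_width: 29.8
finger_force: 30.0
time: 33.88
tool_pos: [715.1, 72.5, 245.6]
tcp_rot: [3.139, 0.004, -3.057]
contact_force: [0.8, 5.6, 1.4]
grip_width: 29.8
finger_force: 30.0
1.7 -16.0 -1.3 4.7
1.6 -16.4 -1.4 3.1
1.5 -16.6 -1.4 1.5
1.4 -16.7 -1.4 -0.2
1.3 -16.6 -1.4 -1.9
1.2 -16.3 -1.4 -3.5
1.1 -15.9 -1.3 -5.2
1.0 -15.3 -1.3 -6.7
0.9 -14.5 -1.2 -8.2
0.8 -13.6 -1.1 -9.6
0.7 -12.6 -1.1 -10.9
0.6 -11.5 -1.0 -12.2
0.5 -10.2 -0.8 -13.2
0.4 -8.8 -0.7 -14.2
0.3 -7.4 -0.6 -15.0
0.2 -5.8 -0.5 -15.7
0.1 -4.3 -0.4 -16.2
-0.0 -2.6 -0.2 -16.5
```

```bash
python3 -m creep '-.016 -.0013 .0047 0 0 0 0;-.0164 -.0014 .0031 0 0 0 0;-.0166 -.0014 .0015 0 0 0 0;-.0167 -.0014 -.0002 0 0 0 0;-.0166 -.0014 -.0019 0 0 0 0;-.0163 -.0014 -.0035 0 0 0 0;-.0159 -.0013 -.0052 0 0 0 0;-.0153 -.0013 -.0067 0 0 0 0'; python3 -m creep '-.0145 -.0012 -.0082 0 0 0 0;-.0136 -.0011 -.0096 0 0 0 0;-.0126 -.0011 -.0109 0 0 0 0;-.0115 -.001 -.0122 0 0 0 0;-.0102 -.0008 -.0132 0 0 0 0'
```

```text
time: 34.55
tool_pos: [585.5, 62.4, 238.7]
tcp_rot: [3.137, 0.008, -3.058]
contact_force: [-0.4, 12.0, 5.0]
grip_width: 29.7
finger_force: 30.0
time: 34.97
tool_pos: [520.8, 57.4, 183.0]
tcp_rot: [3.137, 0.0, -3.058]
contact_force: [-7.5, 14.9, 6.2]
grip_width: 29.7
finger_force: 30.0
```

```bash
python3 -m creep '-.0088 .0005 -.0142 0 0 0 0;-.0074 .0005 -.015 0 0 0 0;-.0058 -.0005 -.0157 0 0 0 0;-.0043 -.0004 -.0162 0 0 0 0;-.0026 -.0002 -.012 0 0 0 0;0 0 0 0 0 0 0;0 0 0 0 0 0 0'
```

```text
time: 35.55
tool_pos: [491.4, 55.4, 107.7]
tcp_rot: [3.139, -0.006, -3.059]
contact_force: [-8.5, 4.8, 0.3]
grip_width: 29.5
finger_force: 30.0
```

```bash
for i in 1; do python3 -m creep '.002 0 -.003 0 0 0 0;0 0 0 0 0 0 0;0 0 0 0 0 0 0'; python3 -m creep '.001 0 -.002 0 0 0 0;0 0 0 0 0 0 0;0 0 0 0 0 0 0'; done
```

```text
time: 35.8
tool_pos: [491.3, 55.4, 104.4]
tcp_rot: [3.139, -0.011, -3.058]
contact_force: [-14.1, 4.3, 0.7]
grip_width: 29.8
finger_force: 30.0
time: 36.05
tool_pos: [491.3, 55.4, 102.1]
tcp_rot: [3.139, -0.013, -3.058]
contact_force: [-16.3, 3.6, 1.2]
grip_width: 29.2
finger_force: 30.0
```

```bash
python3 -m creep '-.004 0 -.002 0 0 0 0;0 0 0 0 0 0 0;0 0 0 0 0 0 0'; python3 -m creep '0 0 -.002 0 0 0 0;0 0 0 0 0 0 0;0 0 0 0 0 0 0';python3 -m creep '0 0 -.002 0 0 0 0;0 0 0 0 0 0 0;0 0 0 0 0 0 0'
```

```text
time: 36.3
tool_pos: [490.7, 55.4, 101.3]
tcp_rot: [3.14, -0.004, -3.058]
contact_force: [-8.7, 5.4, 0.3]
grip_width: 29.6
finger_force: 30.0
time: 36.55
tool_pos: [490.5, 55.3, 99.2]
tcp_rot: [3.14, -0.005, -3.059]
contact_force: [-8.9, 5.5, 0.4]
grip_width: 29.2
finger_force: 30.0
time: 36.8
tool_pos: [490.5, 55.3, 97.9]
tcp_rot: [3.14, -0.005, -3.058]
contact_force: [-9.9, 4.7, 6.8]
grip_width: 29.4
finger_force: 30.0
```

```bash
python3 -m creep '0 0 -.002 0 0 0 0;0 0 0 0 0 0 0;0 0 0 0 0 0 0'; python3 -m creep '0 0 -.002 0 0 0 0;0 0 0 0 0 0 0;0 0 0 0 0 0 0;0 0 0 0 0 0 0'
```

```text
time: 37.05
tool_pos: [490.6, 55.3, 97.4]
tcp_rot: [3.14, -0.004, -3.058]
contact_force: [-15.3, 4.9, 23.6]
grip_width: 29.6
finger_force: 30.0
time: 37.38
tool_pos: [491.1, 55.4, 96.5]
tcp_rot: [3.14, -0.002, -3.058]
contact_force: [-16.9, 4.9, 33.1]
grip_width: 29.2
finger_force: 30.0
```

```bash
python3 -m creep '0 0 .003 0 0 0 60;0 0 0 0 0 0 60;0 0 0 0 0 0 60;0 0 .03 0 0 0 60;0 0 .03 0 0 0 60;0 0 .03 0 0 0 60;-.0175 .027 0 0 0 0 60;-.0175 .027 0 0 0 0 60'; python3 -m creep '-.0175 .027 0 0 0 0 60;0 0 0 0 0 0 60;0 0 0 0 0 0 60;0 0 -.03 0 0 0 60;0 0 0 0 0 0 60'
python3 - <<'E'
from h import *
o=st(); s,c=snap('scene','s17'); a=cv2.imread('pics/s5.png')
# compare with closed-lid pictures: right end of case in scene, and label
for x,y,w,h in((300,215,52,58),(320,240,30,30)):
    r=cv2.matchTemplate(s[y-8:y+h+8,x-8:x+w+8],a[y:y+h,x:x+w],cv2.TM_CCOEFF_NORMED); print(cv2.minMaxLoc(r)[1::2])
im,c=snap('wrist','w17')
m=cv2.inRange(cv2.cvtColor(im,cv2.COLOR_BGR2HSV),(5,170,120),(17,255,255)); m[330:]=0;m[:,:240]=0;m[:,400:]=0
x,y,w,h=cv2.boundingRect(cv2.findNonZero(m)); print(x,y,w,h,[pix2z('wrist',u,v,36,c).round(1) for u,v in((x,y),(x+w,y),(x+w/2,y+h))])
E
```

```text
time: 38.05
tool_pos: [459.4, 108.0, 188.0]
tcp_rot: [-3.141, 0.006, -3.062]
contact_force: [0.4, 0.6, -0.1]
grip_width: 55.2
finger_force: 0.0
time: 38.47
tool_pos: [439.3, 134.4, 153.2]
tcp_rot: [-3.141, -0.005, -3.059]
contact_force: [-1.7, -0.2, -1.3]
grip_width: 55.0
finger_force: 0.0
38.47 [439.3 134.4 153.2] [-3.141 -0.005 -3.059] F [-1.7 -0.2 -1.3] w 55.0 0.0
(0.9992114901542664, (8, 8))
(0.9977037906646729, (8, 8))
296 248 42 43 [array([432.8, 125.5,  36. ]), array([431. , 147.3,  36. ]), array([455.8, 138.4,  36. ])]
```

Template matching against the closed-lid picture gives zero shift, so the lid is shut. Next is the left hasp.

```bash
python3 -m creep '.001 .002 -.03 0 0 0 60;0 0 -.027 0 0 0 60;0 0 -.01 0 0 0 60;0 0 0 0 0 0 0;0 0 0 0 0 0 0;0 0 0 0 0 0 0;0 0 0 0 0 0 0;0 0 0 0 0 0 0'; python3 -m creep '0 0 0 0 0 0 0;0 0 0 0 0 0 0'
```

```text
time: 39.23
tool_pos: [441.9, 137.4, 90.2]
tcp_rot: [3.141, 0.002, -3.059]
contact_force: [0.2, 0.0, -0.1]
grip_width: 26.4
finger_force: 0.0
time: 39.4
tool_pos: [441.8, 137.1, 90.0]
tcp_rot: [-3.141, 0.002, -3.058]
contact_force: [0.2, -3.2, 6.1]
grip_width: 23.4
finger_force: 30.0
```

```bash
python3 -m creep '.0029 .0002 .013 0 0 0 0;.0054 .0004 .0121 0 0 0 0;.0077 .0006 .0108 0 0 0 0;.0097 .0008 .0091 0 0 0 0;.0113 .0009 .0069 0 0 0 0;.0125 .001 .0046 0 0 0 0;.0131 .0011 .002 0 0 0 0;.0053 .0004 .0001 0 0 0 0'; python3 -m creep '0 0 0 0 0 0 0;0 0 0 0 0 0 0;0 0 0 0 0 0 0'
```

```text
time: 40.07
tool_pos: [508.9, 142.4, 150.5]
tcp_rot: [-3.141, -0.001, -3.058]
contact_force: [-8.8, -5.0, 25.4]
grip_width: 22.2
finger_force: 34.9
time: 40.32
tool_pos: [509.8, 142.5, 150.3]
tcp_rot: [-3.141, 0.003, -3.058]
contact_force: [-4.2, -4.0, 19.3]
grip_width: 22.3
finger_force: 32.1
```

```bash
python3 -m creep '.003 0 .001 0 0 0 0;0 0 0 0 0 0 0;0 0 0 0 0 0 0'; python3 -m creep '.003 0 0 0 0 0 0;0 0 0 0 0 0 0;0 0 0 0 0 0 0'
```

```text
time: 40.57
tool_pos: [512.2, 142.6, 150.5]
tcp_rot: [-3.141, 0.001, -3.058]
contact_force: [-3.6, -3.0, 14.3]
grip_width: 22.8
finger_force: 32.9
time: 40.82
tool_pos: [515.2, 142.8, 150.5]
tcp_rot: [3.141, 0.001, -3.058]
contact_force: [-3.9, -1.8, 14.7]
grip_width: 21.8
finger_force: 30.4
```

```bash
python3 -m creep '0 0 0 0 0 0 60;0 0 0 0 0 0 60;0 0 0 0 0 0 60;-.006 -.002 .025 0 0 0 60;0 0 0 0 0 0 60;0 0 0 0 0 0 60'
python3 - <<'E'
from h import *
st(); im,c=snap('wrist','w18')
m=cv2.inRange(cv2.cvtColor(im,cv2.COLOR_BGR2HSV),(5,170,120),(17,255,255)); m[:240]=0;m[305:]=0;m[:,:280]=0;m[:,360:]=0
x,y,w,h=cv2.boundingRect(cv2.findNonZero(m)); print(x,y,w,h)
for v in(y,y+h): print([pix2z('wrist',u,v,109,c).round(1) for u in(x,x+w)])
s,_=snap('scene','s18'); a=cv2.imread('pics/s7.png'); b=cv2.imread('pics/scene0.png')
for n,q in(('s0',b),('now',s)):
    m=cv2.inRange(cv2.cvtColor(q,cv2.COLOR_BGR2HSV),(5,170,120),(17,255,255))[195:260,240:310]; k,l,stt,ce=cv2.connectedComponentsWithStats(m); print(n,[(stt[i].tolist(),ce[i].round(1).tolist()) for i in range(1,k) if stt[i][4]>8])
E
```

```text
time: 41.32
tool_pos: [509.4, 140.9, 174.4]
tcp_rot: [3.141, 0.002, -3.058]
contact_force: [0.0, 0.5, -0.7]
grip_width: 53.8
finger_force: 0.0
41.32 [509.4 140.9 174.4] [ 3.141e+00  2.000e-03 -3.058e+00] F [ 0.   0.5 -0.7] w 53.8 0.0
287 265 58 26
[array([494.3, 129.8, 109. ]), array([492.3, 152.6, 109. ])]
[array([505.2, 130.6, 109. ]), array([503.3, 153.7, 109. ])]
s0 [([8, 6, 6, 9, 29], [10.7, 10.3]), ([45, 39, 7, 12, 39], [47.7, 45.0])]
now [([8, 6, 6, 9, 28], [10.6, 10.4])]
```

The left hasp is back at its starting pose to within about 1 mm. Next is the right hasp.

```bash
python3 -m creep '0 0 .025 0 0 0 60;-.0124 -.0345 0 0 0 0 60;-.0124 -.0345 0 0 0 0 60;-.0124 -.0345 0 0 0 0 60;-.0124 -.0345 0 0 0 0 60;-.0124 -.0345 -.02 0 0 0 60;0 0 -.025 0 0 0 60;0 0 0 0 0 0 60'; python3 -m creep '0 0 0 0 0 0 60'
python3 - <<'E'
from h import *
o=st(); im,c=snap('wrist','w19')
m=cv2.inRange(cv2.cvtColor(im,cv2.COLOR_BGR2HSV),(5,170,120),(17,255,255)); m[330:]=0;m[:,:230]=0;m[:,400:]=0
x,y,w,h=cv2.boundingRect(cv2.findNonZero(m)); print(x,y,w,h,[pix2z('wrist',u,v,36,c).round(1) for u,v in((x,y),(x+w,y),(x+w/2,y+h))])
E
```

```text
time: 42.08
tool_pos: [444.4, -32.8, 150.2]
tcp_rot: [3.139, -0.007, -3.062]
contact_force: [-0.9, 0.7, 0.3]
grip_width: 55.1
finger_force: 0.0
time: 42.17
tool_pos: [446.4, -31.6, 152.8]
tcp_rot: [3.14, -0.004, -3.059]
contact_force: [0.1, -0.1, -0.3]
grip_width: 55.4
finger_force: 0.0
42.17 [446.4 -31.6 152.8] [ 3.14  -0.004 -3.059] F [ 0.1 -0.1 -0.3] w 55.4 0.0
287 261 44 44 [array([446.5, -44.4,  36. ]), array([444.6, -21.6,  36. ]), array([470.3, -31. ,  36. ])]
```

```bash
python3 -m creep '.008 -.001 -.025 0 0 0 60;0 0 -.025 0 0 0 60;0 0 -.012 0 0 0 60;0 0 0 0 0 0 0;0 0 0 0 0 0 0;0 0 0 0 0 0 0;0 0 0 0 0 0 0;0 0 0 0 0 0 0'; python3 -m creep '0 0 0 0 0 0 0;0 0 0 0 0 0 0'
```

```text
time: 42.88
tool_pos: [455.8, -32.6, 92.9]
tcp_rot: [-3.141, 0.002, -3.058]
contact_force: [-0.1, 0.2, 0.4]
grip_width: 26.3
finger_force: 0.0
time: 43.05
tool_pos: [455.6, -32.5, 92.4]
tcp_rot: [-3.142, 0.002, -3.059]
contact_force: [1.2, 2.6, 0.8]
grip_width: 23.5
finger_force: 30.0
```

```bash
python3 -m creep '.0029 .0002 .013 0 0 0 0;.0054 .0004 .0121 0 0 0 0;.0077 .0006 .0108 0 0 0 0;.0097 .0008 .0091 0 0 0 0;.0113 .0009 .0069 0 0 0 0;.0125 .001 .0046 0 0 0 0;.0131 .0011 .002 0 0 0 0;.0053 .0004 .0005 0 0 0 0'; python3 -m creep '.003 0 0 0 0 0 0;.003 0 0 0 0 0 0;0 0 0 0 0 0 0;0 0 0 0 0 0 60;0 0 0 0 0 0 60;0 0 0 0 0 0 60;-.008 0 .025 0 0 0 60;0 0 0 0 0 0 60'
python3 - <<'E'
from h import *
st(); im,c=snap('wrist','w20')
m=cv2.inRange(cv2.cvtColor(im,cv2.COLOR_BGR2HSV),(5,170,120),(17,255,255)); m[:240]=0;m[305:]=0;m[:,:250]=0;m[:,380:]=0
x,y,w,h=cv2.boundingRect(cv2.findNonZero(m)); print(x,y,w,h)
for v in(y,y+h): print([pix2z('wrist',u,v,109,c).round(1) for u in(x,x+w)])
E
```

```text
time: 43.72
tool_pos: [523.2, -27.2, 153.0]
tcp_rot: [-3.142, -0.0, -3.058]
contact_force: [-7.4, 1.5, 18.5]
grip_width: 22.9
finger_force: 30.0
time: 44.38
tool_pos: [521.3, -27.5, 178.1]
tcp_rot: [-3.141, 0.003, -3.058]
contact_force: [1.9, -0.3, 1.2]
grip_width: 50.3
finger_force: 0.0
44.38 [521.3 -27.5 178.1] [-3.141e+00  3.000e-03 -3.058e+00] F [ 1.9 -0.3  1.2] w 50.3 0.0
285 266 56 26
[array([508. , -39.6, 109. ]), array([506.1, -17.1, 109. ])]
[array([519.3, -38.9, 109. ]), array([517.4, -16. , 109. ])]
```

```bash
python3 -m creep '0 0 .035 0 0 0 60;0 0 .035 0 0 0 60;0 0 .035 0 0 0 60;-.02 -.03 0 0 0 0 60;-.02 -.03 0 0 0 0 60;-.02 -.03 0 0 0 0 60;-.02 -.03 0 0 0 0 60;-.02 -.03 0 0 0 0 60'; python3 -m creep '0 -.035 0 0 0 0 60;0 -.035 0 0 0 0 60;0 -.035 0 0 0 0 60;0 0 0 0 0 0 60;0 0 0 0 0 0 60'
python3 - <<'E'
from h import *
st(); t,_=snap('top','t21'); s,_=snap('scene','s21'); t0=cv2.imread('pics/top0.png'); s0=cv2.imread('pics/scene0.png')
def mt(n,im,ref,x,y,w,h):
    r=cv2.matchTemplate(im[y-8:y+h+8,x-8:x+w+8],ref[y:y+h,x:x+w],cv2.TM_CCOEFF_NORMED); print(n,round(cv2.minMaxLoc(r)[1],3),cv2.minMaxLoc(r)[3])
mt('case top',t,t0,215,200,103,68); mt('case scene',s,s0,240,180,115,95); mt('timer',t,t0,343,165,30,28); mt('marker',t,t0,158,206,45,18); mt('cass',t,t0,162,262,42,20); mt('timer s',s,s0,398,258,40,32);mt('cass s',s,s0,198,190,32,26)
for n,q in(('s0',s0),('now',s)):
    m=cv2.inRange(cv2.cvtColor(q,cv2.COLOR_BGR2HSV),(5,170,120),(17,255,255))[195:260,240:310]; k,l,stt,ce=cv2.connectedComponentsWithStats(m); print(n,[(stt[i].tolist(),ce[i].round(1).tolist()) for i in range(1,k) if stt[i][4]>8])
E
```

```text
time: 45.1
tool_pos: [419.8, -178.3, 280.1]
tcp_rot: [3.141, -0.001, -3.058]
contact_force: [-0.1, -0.2, -0.1]
grip_width: 55.0
finger_force: 0.0
time: 45.52
tool_pos: [420.5, -283.7, 279.6]
tcp_rot: [3.14, -0.001, -3.062]
contact_force: [0.7, -0.4, 0.0]
grip_width: 55.0
finger_force: 0.0
45.52 [ 420.5 -283.7  279.6] [ 3.140e+00 -1.000e-03 -3.062e+00] F [ 0.7 -0.4  0. ] w 55.0 0.0
case top 0.999 (8, 8)
case scene 0.592 (8, 8)
timer 0.999 (8, 8)
marker 0.999 (8, 8)
cass 0.999 (8, 8)
timer s 1.0 (8, 8)
cass s 1.0 (8, 8)
s0 [([8, 6, 6, 9, 29], [10.7, 10.3]), ([45, 39, 7, 12, 39], [47.7, 45.0])]
now [([8, 6, 6, 9, 28], [10.6, 10.4])]
```

```bash
python3 -c "
from plant import order; print(order.close_job())"
```

```text
the job is handed in; nothing more can be done
None
```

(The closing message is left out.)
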